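# Clear the nearly empty locknut cartons into the tote and hang it up

## Task

Some of the closed cartons on the bench are full of locknuts and some are nearly empty: lift one end of each a little to feel which is which, and leave the full ones standing on the bench without ever lifting one clear of it, because their bottom flaps are only tucked in. Put all the nearly empty cartons in the metal tote while it stands on the bench, then hang the tote by its bar handle in both prongs of the double hook, with the cartons still in it. Do not knock away the conduit coupling and the screwdriver that lie among them.

Things in the scene. Friction and masses are not known exactly. Their poses are not given: they have to be found in the camera images.
- carton_a_mid (a point): Closed brown carton with paper tape on top, 84 (x) x 54 (y) x 48 (z) mm; all six look alike. Full of steel locknuts (0.5 to 0.7 kg) or nearly empty (0.05 to 0.12 kg): only weight tells, not the name. This point: its centre, 24 mm above its underside. Gripped across the width close to one end, that end can be raised while the other stays down. None if absent.
- carton_b_mid (a point): Closed brown carton with paper tape on top, 84 (x) x 54 (y) x 48 (z) mm; all six look alike. Full of steel locknuts (0.5 to 0.7 kg) or nearly empty (0.05 to 0.12 kg): only weight tells, not the name. This point: its centre, 24 mm above its underside. Gripped across the width close to one end, that end can be raised while the other stays down. None if absent.
- carton_c_mid (a point): Closed brown carton with paper tape on top, 84 (x) x 54 (y) x 48 (z) mm; all six look alike. Full of steel locknuts (0.5 to 0.7 kg) or nearly empty (0.05 to 0.12 kg): only weight tells, not the name. This point: its centre, 24 mm above its underside. Gripped across the width close to one end, that end can be raised while the other stays down. None if absent.
- carton_d_mid (a point): Closed brown carton with paper tape on top, 84 (x) x 54 (y) x 48 (z) mm; all six look alike. Full of steel locknuts (0.5 to 0.7 kg) or nearly empty (0.05 to 0.12 kg): only weight tells, not the name. This point: its centre, 24 mm above its underside. Gripped across the width close to one end, that end can be raised while the other stays down. None if absent.
- carton_e_mid (a point): Closed brown carton with paper tape on top, 84 (x) x 54 (y) x 48 (z) mm; all six look alike. Full of steel locknuts (0.5 to 0.7 kg) or nearly empty (0.05 to 0.12 kg): only weight tells, not the name. This point: its centre, 24 mm above its underside. Gripped across the width close to one end, that end can be raised while the other stays down. None if absent.
- carton_f_mid (a point): Closed brown carton with paper tape on top, 84 (x) x 54 (y) x 48 (z) mm; all six look alike. Full of steel locknuts (0.5 to 0.7 kg) or nearly empty (0.05 to 0.12 kg): only weight tells, not the name. This point: its centre, 24 mm above its underside. Gripped across the width close to one end, that end can be raised while the other stays down. None if absent.
- tote_handle (a point): Tote of bare sheet metal with a round wooden bar handle 14 mm thick, running along y over its middle, 182 mm long between flat uprights (22 mm wide along x, 4 mm thick) at y = +-91 mm. About 0.45 kg empty. This point: the middle of the bar, 150 mm above the tote's underside, over its centre; z up.
- tote_floor (a point): The tote's tray, 222 mm (x) by 186 mm (y) outside, walls 4 mm thick, their top 50 mm above its underside. This point: centre of the inner floor, 4 mm above the underside, under the bar. On each side of the bar (+x and -x) two cartons fit side by side, lengthwise across the bar (along x).
- hook_seat (a point): Fixed double hook: two parallel prongs of 10 mm steel rod, 76 mm apart (y = +-38 mm), pointing along -x. This point: midway between them, where the middle of the tote's bar lies when it hangs in the dips of both; 198 mm above the bench. Behind the dip the prongs rise 9 mm, then run level to uprights at x = +150 mm on a foot plate (x +105 to +205 mm).
- hook_tip (a point): Midway between the tops of the prongs' upturned tips, 30 mm in front (-x) of the hook seat and 13 mm above it. The bar comes in from the front over the tips while the tray passes below the prongs, and is then lowered into the dips.
- coupling: Bystander: grey plastic conduit coupling, 27 mm across, 40 mm high, standing on the bench between the two rows of cartons. Origin: centre of its underside.
- screwdriver: Bystander: screwdriver with black handle, 190 mm long along its x, lying on the bench in front of the robot. Origin: middle of its length, underside.

How it is judged:
By the outcome, as a careful person would: the job done as asked, in the order asked, and still so for the second after the job is handed in, with the robot touching nothing.
Of pack_1, pack_2, pack_3, pack_4 only 2 to 3 are there at a start; the rules pass over those that are not, and their reading is None.
Of carton_e, carton_f only 1 to 2 are there at a start; the rules pass over those that are not, and their reading is None.
At some moment in a run one of carton_a, carton_b, carton_c, carton_d, carton_e, carton_f may be knocked a few centimetres aside while the robot is not near it.
It also fails if it takes over 210 s, if anything falls off the work surface, if the arm or the gripper's body presses on something with over 40 N, if the wrist force passes 120 N, or if a joint passes its speed limit or range.

## Robot

A 6-joint arm with a two-finger parallel gripper is mounted at the origin on the work surface. World frame = base frame: x ahead of the robot, y to its left, z up, the work surface at z = 0. Lengths are in m, angles in rad, forces in N, time in s.
With the tool pointing down it reaches from about 0.425 to 1.125 m from the base axis. Payload 14.9 kg.
Tool frame: the origin (TCP) lies midway between the tips of the shut fingers; the grasp point (between the pads) lies 19 mm behind it; z points along the fingers, y is the line along which they close (so a half turn about z gives the same grasp; the last joint's range is limited). The gripper opens to 91 mm and grips with 3 to 60 N. Pads are 32 mm wide; open, the fingers measure 118 mm over their backs; the gripper's body (76 mm by 178 mm) begins 60 mm behind the grasp point.
Start: joints at [-1.261, 0.379, 1.734, -0, 1.028, -0.033], TCP at [0.235, -0.659, 0.214] pointing down, gripper open.
Joint ranges: [-2.77, 2.77], [-0.74, 2.19], [0, 2.66], [-1.06, 4.2], [0.31, 2.87], [-3.08, 3.08]. Speed limits (rad/s): [1.89, 1.89, 2.39, 3.14, 3.14, 3.14].

## Interface

Orientations are given as a rotation vector (axis times angle).
In Python, from rig import r, read_camera gives the robot as it stands.
- The arm moves only by the tool carry_out, never from a script. Its argument "steps" is a list of rows, each a list of 7 numbers: the shift along the world's x, y, z normalised to -1 to 1, where 1 is 0.25 m, then the turn, a rotation vector about the world's x, y, z normalised to -1 to 1, where 1 is pi rad, then the gripper command: -1 is fully open, 1 is shut, values between are in proportion. In form: [[tx, ty, tz, wx, wy, wz, grip], ...]. A call has 1 to 5 rows; each row is the pose to reach, as a shift and turn from the pose commanded when the call began, turning the shorter way round; what a row does not reach only later rows make up. A row lasts 1/8 s, in which the tool goes at most 62.5 mm and 10.7 degrees, less where a joint would pass 70% of its speed; a pose out of reach is approached as far as the arm can. A call with a number of a shift or a turn outside -1 to 1 is refused whole. A call with a gripper value outside its range is refused whole. The fingers move at their own pace and stop on an object; "grip_force" is the grip in N (left out, the last holds). Time passes only in rows, so rows that repeat a pose let the fingers close. It gives the time, the measured TCP pose, the force, the opening and the grip force at its end, in the units of the state.
- r.read_state(): the state, without advancing time (a new reading comes with each control period).
- read_camera(name): name is "side" or "top"; returns a dict with "img" (420x560x3 uint8, red, green, blue), "depth" (420x560 float32, m along the optical axis (not along the pixel's ray), 0 where there is no reading), "fx", "fy", "cx", "cy" (pixels), "k1" (the pictures are not rectified: a ray, as slopes to the right and down, at radius r is drawn at 1 + k1 r^2 times it, then the intrinsics apply), "eye" and "orientation" of the camera in the world. Camera axes: x right, y up, looking along -z (the intrinsics and any distortion apply to the point x, -y, -z); pixel columns grow to the right and rows downward; lengths in m; the calibration is good to about 2 mm. A picture is of the moment at which its call begins.
- r.finish_job(): hands the job in; it is judged then, once.
The state is a dict: "clock": time; "qpos": joint angles; "qd": joint speeds; "tau": joint torques, N m; "eef_pos": TCP position; "tcp_rot": TCP orientation; "force": force on the tool from outside, world axes, zero at the start; "moment": the same for the moment, N m; "width": finger opening in m; "gripper_force": force on a finger pad.
Only numpy, scipy, OpenCV 4.12 (cv2) and the standard library are available. Lean on these libraries where they do the work, as an engineer would, in place of code of your own. Each camera call takes 0.05 s, during which the arm holds its last target. There are 200 camera calls.

## Working session

There is one attempt and no reset: what is moved stays moved. The work goes in short steps, Python scripts to look and compute and a tool call to move; the robot and the scene stay as the last step left them, time stands still between calls to the robot, and variables do not carry over. Pictures are saved under pics/ and viewed, at most 14 in all, crops included, and the job is handed in when it is done.

Besides the shell and the picture viewer there is one more tool, called after ">>>" by a JSON object that holds its "api" and its "payload", one argument or row to a line. carry_out: Moves the arm, as the interface text tells. Its arguments: {"type":"object","properties":{"steps":{"type":"array","items":{"type":"array","items":{"type":"number","minimum":-1,"maximum":1}}},"grip_force":{"type":"number"}},"required":["steps"]}

```bash
ls; mkdir -p pics; cat > h.py <<'E'
from rig import r, read_camera
import numpy as np, cv2
from scipy.spatial.transform import Rotation as R
def cloud(c):
    h,w=c["depth"].shape; u,v=np.meshgrid(np.arange(w),np.arange(h))
    K=np.array([[c["fx"],0,c["cx"]],[0,c["fy"],c["cy"]],[0,0,1.]])
    # undistort: drawn = ray*(1+k1 r^2)
    p=cv2.undistortPointsIter(np.stack([u,v],-1).reshape(-1,1,2).astype(float),K,np.array([c["k1"],0,0,0.]),None,None,(3,50,1e-9)).reshape(h,w,2)
    d=c["depth"]; q=np.stack([p[...,0]*d,-p[...,1]*d,-d],-1)
    o=np.array(c["orientation"],float)
    M=o if o.shape==(3,3) else R.from_rotvec(o).as_matrix()
    P=q@M.T+np.array(c["eye"]); P[d<=0]=np.nan
    return P
E
python3 - <<'E'
from h import *
s=r.read_state(); print(s)
for n in("top","side"):
    c=read_camera(n); cv2.imwrite(f"pics/{n}0.png",c["img"][...,::-1]); print(n,c["eye"],c["orientation"],c["fx"],c["cx"],c["cy"],c["k1"])
    np.savez(f"{n}0.npz",P=cloud(c),img=c["img"])
E
```

```text
pics
{'clock': 0.0, 'qpos': array([-1.26128097e+00,  3.79438412e-01,  1.73477922e+00,  7.13358529e-07,
        1.02848369e+00, -3.32844444e-02]), 'qd': array([-0.0002376 ,  0.00248475,  0.00156073,  0.00136757,  0.00021883,
       -0.0001455 ]), 'tau': array([ 3.18780672e-03, -7.63721037e+01, -4.34368694e+01,  6.51533646e-02,
        4.25250304e-02, -8.89339913e-05]), 'eef_pos': array([ 0.23517214, -0.65889312,  0.21326815]), 'tcp_rot': array([-3.09447676e+00, -5.35648144e-01,  2.38730113e-04]), 'force': array([-1.0202957 ,  0.748669  , -0.24994964]), 'moment': array([ 0.00362885,  0.05272227, -0.05442133]), 'gripper_force': 0.0, 'width': 0.09146803964208462}
top [ 3.81734498e-01 -3.56768915e-04  1.24730933e+00] [ 0.09618476 -0.0759467  -1.59300038] 476.89733198723036 277.0732497778498 209.1364305125458 -0.032433784087866624
side [0.14241993 0.5026816  0.92181093] [ 0.28659085 -0.85345751 -2.37988114] 408.4434498442394 289.13250472203106 206.36429206852327 -0.044479218336465884
```

View pics/top0.png

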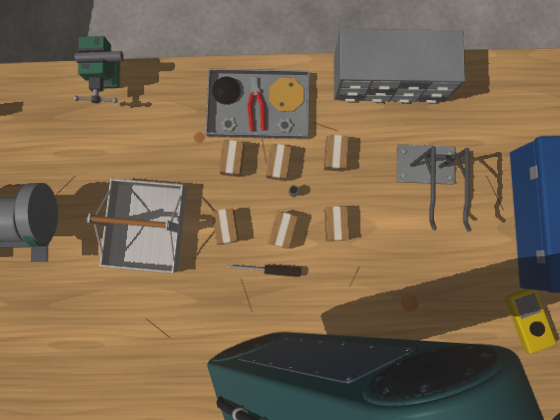

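View pics/side0.png

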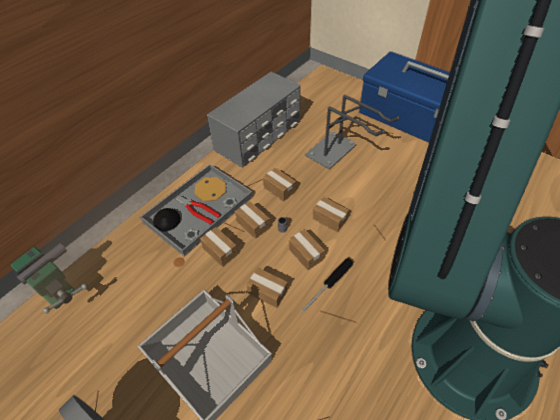

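The top view shows six cartons in two rows (cols 225–340, rows ~155 and ~228). The coupling is at (293,190), the screwdriver at (268,269), the tote at (142,225), and the double hook at (425–470,150–230) with prongs pointing down the image (−x). The side view agrees. Next I'll measure the poses.

```bash
cat >> h.py <<'E'
def rects(P,lo,hi,box,minpts=60,scale=1000):
    """connected blobs of points at height lo..hi inside box -> world minAreaRect"""
    m=(P[...,2]>lo)&(P[...,2]<hi)&(P[...,0]>box[0])&(P[...,0]<box[1])&(P[...,1]>box[2])&(P[...,1]<box[3])
    n,l=cv2.connectedComponents(m.astype(np.uint8),connectivity=4)
    out=[]
    for i in range(1,n):
        q=P[l==i]
        if len(q)<minpts: continue
        (x,y),(a,b),t=cv2.minAreaRect((q[:,:2]*scale).astype(np.float32))
        if a<b: a,b,t=b,a,t+90
        t=(t+90)%180-90
        vs,us=np.where(l==i)
        out.append((round(x/scale,4),round(y/scale,4),round(a),round(b),round(t,1),round(float(np.median(q[:,2])),4),len(q),int(us.mean()),int(vs.mean())))
    return out
E
python3 - <<'E'
from h import *
for n in("top","side"):
    P=np.load(n+"0.npz")["P"]
    print(n); 
    print("cartons"); [print(o) for o in rects(P,.040,.058,(.3,.65,-.2,.2))]
    print("coupl"); [print(o) for o in rects(P,.03,.05,(.43,.5,-.06,.0),8)]
    print("scr"); [print(o) for o in rects(P,.006,.035,(.2,.32,-.1,.15),15)]
    print("tote rim"); [print(o) for o in rects(P,.042,.058,(.2,.52,.19,.6),40)]
    print("bar"); [print(o) for o in rects(P,.135,.17,(.2,.52,.15,.6),20)]
    print("hook"); [print(o) for o in rects(P,.18,.3,(.2,.75,-.6,-.25),10)]
    print("plate"); [print(o) for o in rects(P,.003,.02,(.4,.75,-.6,-.25),30)]
    b=P[100:110,290:300] if n=="top" else P[240:250,330:350]; print("tbl",np.nanmedian(P[280:300,300:340].reshape(-1,3),0))
E
```

```text
top
cartons
(0.6333, -0.1402, 52, 35, 87.7, 0.0483, 278, 336, 161)
(0.6244, 0.0096, 57, 54, -10.4, 0.0487, 453, 277, 166)
(0.6309, 0.1314, 55, 43, 83.7, 0.0482, 340, 230, 165)
(0.4742, -0.1371, 85, 54, 1.0, 0.0484, 723, 337, 223)
(0.4739, 0.1481, 85, 55, 8.4, 0.0483, 718, 224, 226)
(0.4612, -0.0, 84, 54, -16.8, 0.0482, 715, 282, 229)
coupl
(0.4641, -0.0167, 69, 33, -1.4, 0.0474, 230, 288, 226)
scr
tote rim
(0.4975, 0.5795, 43, 5, 0.9, 0.051, 51, 55, 220)
(0.4293, 0.3644, 193, 119, 84.3, 0.0526, 424, 134, 255)
bar
(0.4777, 0.587, 85, 23, -3.1, 0.1529, 349, 33, 227)
(0.4805, 0.3573, 192, 22, 83.8, 0.156, 537, 128, 221)
hook
(0.5362, -0.3355, 190, 12, -4.0, 0.1984, 414, 432, 187)
(0.5314, -0.4116, 189, 11, -3.3, 0.1983, 402, 466, 189)
plate
(0.6314, -0.3481, 107, 95, -5.2, 0.0104, 1118, 411, 164)
(0.6652, -0.4318, 56, 28, 88.6, 0.0105, 170, 444, 149)
(0.6066, -0.4332, 67, 57, -3.3, 0.0103, 428, 444, 172)
tbl [ 0.30749672 -0.09099231  0.00042521]
side
cartons
(0.6345, -0.1399, 57, 34, 84.3, 0.0481, 184, 285, 183)
(0.4758, -0.1356, 86, 57, 1.8, 0.0481, 517, 331, 209)
(0.6251, 0.0107, 58, 56, -10.3, 0.048, 347, 255, 218)
(0.4635, 0.0011, 88, 55, -15.9, 0.0481, 626, 306, 245)
(0.6296, 0.1336, 57, 43, 87.2, 0.0479, 305, 223, 247)
(0.475, 0.1497, 85, 57, 9.1, 0.048, 756, 266, 284)
coupl
(0.4655, -0.0104, 71, 34, -14.0, 0.0481, 201, 307, 239)
scr
tote rim
(0.444, 0.3631, 190, 151, 84.3, 0.0525, 532, 236, 370)
bar
(0.4824, 0.359, 192, 23, 83.6, 0.156, 783, 192, 333)
hook
(0.5334, -0.4099, 190, 15, -3.9, 0.1972, 254, 369, 108)
(0.5378, -0.3328, 187, 12, -4.3, 0.1977, 256, 354, 121)
plate
(0.6301, -0.3844, 168, 107, 85.8, 0.0106, 946, 330, 150)
tbl [0.37447005 0.06616239 0.0004307 ]
```

```bash
python3 - <<'E'
from h import *
im=cv2.imread("pics/top0.png"); a=cv2.resize(im[160:290,70:220],None,fx=2.6,fy=2.6,interpolation=cv2.INTER_CUBIC)
im=cv2.imread("pics/side0.png"); b=cv2.resize(im[285:420,120:290],(400,338),interpolation=cv2.INTER_CUBIC)
cv2.imwrite("pics/crop1.png",np.hstack([a,b]))
for n in("top","side"):
    P=np.load(n+"0.npz")["P"]; print(n)
    [print(o) for o in rects(P,.040,.058,(.3,.72,-.2,.2))]
    print("coupl",[o for o in rects(P,.03,.046,(.50,.58,-.06,.03),4)])
    print("scr",[o for o in rects(P,.007,.04,(.3,.42,-.1,.16),8)])
    print("tray",[o for o in rects(P,.02,.06,(.64,.9,-.1,.25),30)])
    # hook
    m=(P[...,2]>.15)&(P[...,0]>.35)&(P[...,0]<.75)&(P[...,1]<-.28)&(P[...,1]>-.47); q=P[m]; print("hook maxz",q[:,2].max(), q[:,0].max())
    for s in (0,1):
        k=q[(q[:,1]>-.373)==s]; 
        k=k[k[:,2]>.17]
        for x0 in np.arange(.42,.66,.01):
            j=k[(k[:,0]>=x0)&(k[:,0]<x0+.01)]
            if len(j): print(s,round(x0+.005,3),len(j),np.round(np.median(j[:,1]),4),np.round(np.percentile(j[:,2],[10,50,90]),4))
E
```

```text
top
(0.6593, -0.142, 86, 53, -4.2, 0.0483, 675, 336, 151)
(0.6516, 0.1285, 85, 55, -8.0, 0.0482, 696, 231, 156)
(0.6379, 0.0071, 85, 54, -10.6, 0.0485, 693, 278, 160)
(0.4742, -0.1371, 85, 54, 1.0, 0.0484, 723, 337, 223)
(0.4739, 0.1481, 85, 55, 8.4, 0.0483, 718, 224, 226)
(0.4612, -0.0, 84, 54, -16.8, 0.0482, 715, 282, 229)
coupl [(0.5616, -0.0295, 23, 23, 88.6, 0.0403, 80, 293, 190)]
scr [(0.3637, 0.0498, 189, 26, 83.4, 0.0225, 447, 276, 270)]
tray [(0.8022, 0.0586, 271, 183, 87.2, 0.0271, 696, 256, 101), (0.8435, 0.1446, 68, 65, 12.8, 0.03, 483, 225, 88), (0.6657, 0.1265, 56, 55, -7.3, 0.0481, 457, 232, 151), (0.6581, 0.0034, 55, 44, 80.9, 0.0484, 324, 279, 152)]
hook maxz 0.2139977570658389 0.6309294933554254
0 0.435 7 -0.4052 [0.2092 0.2102 0.213 ]
0 0.445 22 -0.4044 [0.1992 0.2073 0.2106]
0 0.455 20 -0.4047 [0.1916 0.1967 0.2012]
0 0.465 20 -0.4058 [0.1878 0.1906 0.1937]
0 0.475 16 -0.4071 [0.1866 0.1902 0.1937]
0 0.485 24 -0.4077 [0.1885 0.192  0.1952]
0 0.495 20 -0.4084 [0.194  0.1968 0.1999]
0 0.505 24 -0.4088 [0.197  0.199  0.2007]
0 0.515 22 -0.4101 [0.1955 0.1989 0.201 ]

[... 3044 characters left out ...]
4 -0.3283 [0.1873 0.1898 0.1929]
1 0.485 16 -0.3282 [0.1856 0.1904 0.1927]
1 0.495 14 -0.3289 [0.1868 0.1926 0.1953]
1 0.505 14 -0.3305 [0.1941 0.1971 0.2014]
1 0.515 13 -0.3292 [0.1965 0.199  0.2021]
1 0.525 11 -0.3302 [0.1966 0.1999 0.2025]
1 0.535 12 -0.3317 [0.1948 0.1988 0.2028]
1 0.545 12 -0.3329 [0.195  0.1984 0.2016]
1 0.555 12 -0.3333 [0.1968 0.1993 0.2013]
1 0.565 15 -0.3326 [0.1916 0.198  0.2007]
1 0.575 20 -0.3349 [0.1829 0.1966 0.2012]
1 0.585 18 -0.3347 [0.1734 0.197  0.2021]
1 0.595 12 -0.335 [0.1956 0.1992 0.2009]
1 0.605 11 -0.3361 [0.1957 0.1993 0.2016]
1 0.615 9 -0.3395 [0.1941 0.1984 0.2001]
1 0.625 32 -0.3388 [0.1722 0.1864 0.2005]
1 0.635 2 -0.341 [0.1946 0.1961 0.1977]
```

View pics/crop1.png

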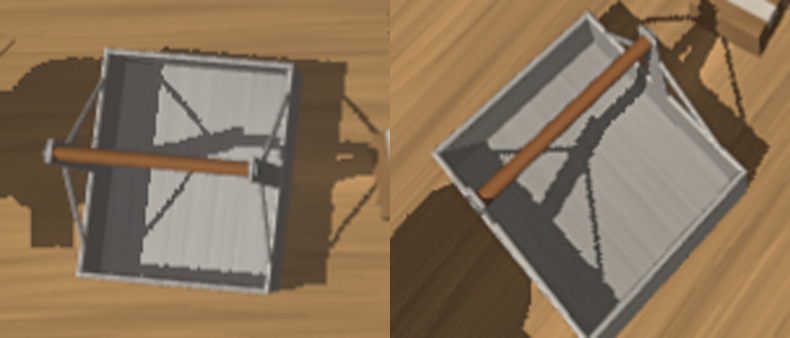

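The crop shows thin braces running from the tops of the uprights to the tray corners, just outside the side walls. The wide gripper body has to stay above them. I'll measure them and write the planner.

```bash
cat >> h.py <<'E'
TOTE=(.4815,.358,np.radians(-6.3))
def inT(P,T=TOTE):
    c,s=np.cos(T[2]),np.sin(T[2]); d=P[...,:2]-np.array(T[:2]); return np.stack([c*d[...,0]+s*d[...,1],-s*d[...,0]+c*d[...,1],P[...,2]],-1)
def fromT(x,y,T=TOTE):
    c,s=np.cos(T[2]),np.sin(T[2]); return T[0]+c*x-s*y,T[1]+s*x+c*y
def down(yawdeg):  # carton yaw -> tool orientation, closing axis across it (x tool along -/+x)
    return R.from_euler("z",yawdeg,degrees=True)*R.from_rotvec([np.pi,0,0])
def plan(*w,start=None):
    """w: (x,y,z,Rotation); prints the shift/turn of each from the former, in units of the moves"""
    s=r.read_state(); p=s["eef_pos"]; q=R.from_rotvec(s["tcp_rot"])
    if start: p,q=start
    for x,y,z,o in w:
        t=(o*q.inv()).as_rotvec()
        a=(R.from_rotvec([0,0,0]) if 0 else (o*R.from_rotvec([0,0,np.pi])*q.inv()).as_rotvec())
        if np.linalg.norm(a)<np.linalg.norm(t)-1e-6: t=a; o=o*R.from_rotvec([0,0,np.pi])
        d=(np.array([x,y,z])-p)
        print(np.round(d/.25,3),np.round(t/np.pi,4),"rows",int(np.ceil(max(np.linalg.norm(d)/.0625,np.degrees(np.linalg.norm(t))/10.7))), "r",round(np.hypot(x,y),3))
        p,q=np.array([x,y,z]),o
E
python3 - <<'E'
from h import *
for n in("top","side"):
    T=inT(np.load(n+"0.npz")["P"]); T=T[(abs(T[...,0])<.125)&(abs(T[...,1])<.11)]
    rim=T[(T[:,2]>.045)&(T[:,2]<.056)]; print(n,"rim",np.percentile(rim[:,0],[1,99]).round(4),np.percentile(rim[:,1],[1,99]).round(4))
    bar=T[T[:,2]>.14]; print("bar",np.median(bar,0),np.polyfit(bar[:,1],bar[:,0],1), np.percentile(bar[:,1],[0.5,99.5]))
    b=T[(T[:,2]>.065)&(T[:,2]<.138)&(abs(T[:,0])>.014)&(abs(T[:,1])<.1)]
    for lo in np.arange(-.11,.11,.02):
        k=b[(b[:,0]>lo)&(b[:,0]<lo+.02)]
        if len(k): print(np.round(lo+.01,3),len(k),np.round(np.median(k,0),3),np.round(np.percentile(abs(k[:,2]),[5,95]),3))
E
```

```text
top rim [-0.1114  0.112 ] [-0.0954  0.0962]
bar [-0.00100264 -0.0019093   0.15605247] [-0.0023237  -0.00088526] [-0.09650917  0.09373757]
-0.08 1 [-0.071 -0.091  0.068] [0.068 0.068]
-0.06 34 [-0.059 -0.     0.075] [0.066 0.084]
-0.04 37 [-0.039 -0.09   0.095] [0.086 0.105]
-0.02 30 [-0.022  0.089  0.113] [0.105 0.118]
0.02 28 [0.022 0.001 0.11 ] [0.101 0.118]
0.04 35 [0.04  0.089 0.094] [0.082 0.105]
0.06 30 [0.06  0.089 0.075] [0.066 0.083]
0.08 2 [ 0.073 -0.002  0.066] [0.065 0.068]
side rim [-0.1116  0.1143] [-0.0937  0.0958]
bar [-0.00120234  0.00810601  0.15606182] [-0.00196029 -0.00067319] [-0.09418958  0.09614863]
-0.06 56 [-0.058  0.089  0.075] [0.067 0.081]
-0.04 65 [-0.04   0.09   0.093] [0.084 0.101]
-0.02 54 [-0.022  0.09   0.11 ] [0.102 0.117]
0.04 17 [ 0.041 -0.089  0.094] [0.086 0.101]
0.06 19 [0.06  0.091 0.077] [0.071 0.084]
0.08 3 [0.071 0.089 0.066] [0.066 0.066]
```

```bash
cat >> h.py <<'E'
CART=dict(c1=(.475,-.1365,1.3,1),c2=(.4623,.0005,-16.5,1),c3=(.4745,.149,8.7,1),c4=(.660,-.142,-5,-1),c5=(.6388,.0075,-10.5,-1),c6=(.6523,.129,-8,-1))
def grasp(k,z=.022,off=.024):
    x,y,t,s=CART[k]; a=np.radians(t); return (x+s*off*np.cos(a),y+s*off*np.sin(a),z,down(t))
def tilt(k,deg=4,off=.024,z=.022):
    x,y,t,s=CART[k]; o=down(t); Z=R.from_euler("z",t,degrees=True)
    piv=np.array([x,y,0])+Z.apply([-s*.042,0,0]); T=R.from_rotvec(Z.apply([0,-s*np.radians(deg),0]))
    g=grasp(k,z,off); p=piv+T.apply(np.array(g[:3])-piv); return (*p,T*o)
E
python3 - <<'E'
from h import *
x,y,z,o=grasp("c1")
plan((.35,-.45,.25,down(10)),(x,y,.10,o),(x,y,.022,o),tilt("c1"))
E
```

```text
[0.459 0.836 0.147] [-0.0003 -0.0001 -0.0535] rows 4 r 0.57
[ 0.596  1.256 -0.6  ] [ 0.      0.     -0.0483] rows 7 r 0.517
[ 0.     0.    -0.312] [0. 0. 0.] rows 2 r 0.517
[-0.007 -0.     0.018] [ 0.0005 -0.0222  0.    ] rows 1 r 0.516
```

>>> {"api": "carry_out", "payload": {
  "steps": [
    [0.459,0.836,0.147,-0.0003,-0.0001,-0.0535,-1],
    [0.459,0.836,0.147,-0.0003,-0.0001,-0.0535,-1],
    [0.459,0.836,0.147,-0.0003,-0.0001,-0.0535,-1],
    [0.459,0.836,0.147,-0.0003,-0.0001,-0.0535,-1]
  ]
}}

```text
clock: 0.6
eef_pos: [0.3506, -0.4482, 0.2508]
tcp_rot: [3.129, 0.274, 0.0]
force: [0.7, -0.2, 0.3]
width: 0.0912
gripper_force: 0.0
```

>>> {"api": "carry_out", "payload": {
  "steps": [
    [0.4,0.9,0,0,0,-0.0483,-1],
    [0.4,0.9,0,0,0,-0.0483,-1],
    [0.4,0.9,0,0,0,-0.0483,-1],
    [0.4,0.9,0,0,0,-0.0483,-1]
  ]
}}

```text
clock: 1.1
eef_pos: [0.4504, -0.2233, 0.2507]
tcp_rot: [3.14, 0.036, 0.0]
force: [0.5, -0.5, 0.0]
width: 0.0912
gripper_force: 0.0
```

>>> {"api": "carry_out", "payload": {
  "steps": [
    [0.196,0.356,-0.6,0,0,0,-1],
    [0.196,0.356,-0.6,0,0,0,-1],
    [0.196,0.356,-0.6,0,0,0,-1],
    [0.196,0.356,-0.6,0,0,0,-1]
  ]
}}

```text
clock: 1.6
eef_pos: [0.4973, -0.1342, 0.0975]
tcp_rot: [-3.14, -0.04, 0.009]
force: [-0.2, 0.4, 0.3]
width: 0.091
gripper_force: 0.0
```

>>> {"api": "carry_out", "payload": {
  "steps": [
    [0,0,-0.312,0,0,0,-1],
    [0,0,-0.312,0,0,0,-1],
    [0,0,-0.312,0,0,0,-1]
  ],
  "grip_force": 6
}}

```text
clock: 1.98
eef_pos: [0.4989, -0.1368, 0.0232]
tcp_rot: [3.141, 0.035, -0.001]
force: [0.9, -0.3, 0.5]
width: 0.0911
gripper_force: 0.0
```

>>> {"api": "carry_out", "payload": {
  "steps": [
    [0,0,0,0,0,0,1],
    [0,0,0,0,0,0,1],
    [0,0,0,0,0,0,1],
    [0,0,0,0,0,0,1],
    [0,0,0,0,0,0,1]
  ],
  "grip_force": 6
}}

```text
clock: 2.6
eef_pos: [0.4992, -0.1363, 0.023]
tcp_rot: [3.14, 0.036, 0.001]
force: [-1.6, 1.2, 6.9]
width: 0.0543
gripper_force: 6.0
```

>>> {"api": "carry_out", "payload": {
  "steps": [
    [-0.002,0,0.004,0,-0.005,0,1],
    [-0.003,0,0.009,0,-0.011,0,1],
    [-0.003,0,0.009,0,-0.011,0,1]
  ]
}}

```text
clock: 2.98
eef_pos: [0.498, -0.1363, 0.025]
tcp_rot: [3.14, 0.036, 0.055]
force: [-0.1, -0.2, 0.1]
width: 0.0542
gripper_force: 6.0
```

>>> {"api": "carry_out", "payload": {
  "steps": [
    [-0.003,0,0.009,0,-0.011,0,1],
    [-0.003,0,0.009,0,-0.011,0,1],
    [-0.003,0,0.009,0,-0.011,0,1]
  ]
}}

```text
clock: 3.35
eef_pos: [0.4973, -0.1363, 0.0272]
tcp_rot: [3.138, 0.036, 0.108]
force: [-0.0, -0.1, -0.2]
width: 0.054
gripper_force: 6.0
```

>>> {"api": "carry_out", "payload": {
  "steps": [
    [0,0,0,0,0,0,1]
  ]
}}

```text
clock: 3.48
eef_pos: [0.4975, -0.1363, 0.0271]
tcp_rot: [3.138, 0.036, 0.108]
force: [-0.3, 0.3, 0.4]
width: 0.0542
gripper_force: 6.0
```

>>> {"api": "carry_out", "payload": {
  "steps": [
    [0,0,0.004,0,0,0,1],
    [0,0,0.006,0,0,0,1],
    [0,0,0.006,0,0,0,1]
  ]
}}

```text
clock: 3.85
eef_pos: [0.4976, -0.1363, 0.0287]
tcp_rot: [3.138, 0.036, 0.109]
force: [-1.1, -0.5, -0.8]
width: 0.0539
gripper_force: 6.0
```

>>> {"api": "carry_out", "payload": {
  "steps": [
    [0,0,0,0,0,0,1]
  ]
}}

```text
clock: 3.98
eef_pos: [0.4975, -0.1363, 0.0287]
tcp_rot: [3.138, 0.036, 0.109]
force: [-0.7, -0.1, -0.6]
width: 0.0543
gripper_force: 6.0
```

>>> {"api": "carry_out", "payload": {
  "steps": [
    [0,0,0,0,0,0,1]
  ]
}}

```text
clock: 4.1
eef_pos: [0.4975, -0.1363, 0.0287]
tcp_rot: [3.138, 0.036, 0.109]
force: [0.1, 0.5, -0.7]
width: 0.0541
gripper_force: 6.0
```

```bash
python3 - <<'E'
from h import *
c=read_camera("top");P=cloud(c)
m=(abs(P[...,0]-.462)<.05)&(abs(P[...,1]+.137)<.02)&(P[...,2]>.03)&(P[...,2]<.062)
q=P[m]; print(len(q),np.polyfit(q[:,0],q[:,2],1),np.percentile(q[:,0],[2,98]),np.percentile(q[:,2],[5,50,95]))
for n in ("top",): [print(o) for o in rects(P,.040,.058,(.3,.72,-.2,.2))]
E
```

```text
Traceback (most recent call last):
TypeError: expected non-empty vector for x
```

```bash
python3 - <<'E'
from h import *
x,y=fromT(.082,.041); o=down(-6.3)
g=grasp("c1")
plan((g[0],g[1],.22,down(1.3)),(x,y,.22,o),(x,y,.029,o))
E
```

```text
[0.006 0.001 0.765] [ 0.0003  0.022  -0.0001] rows 4 r 0.517
[0.274 2.103 0.   ] [ 0.      0.     -0.0422] rows 9 r 0.688
[ 0.     0.    -0.764] [0. 0. 0.] rows 4 r 0.688
```

>>> {"api": "carry_out", "payload": {
  "steps": [
    [0.006,0.001,0.05,0,0.015,0,1],
    [0.006,0.001,0.2,0,0.0165,0,1],
    [0.006,0.001,0.4,0,0.0165,0,1],
    [0.006,0.001,0.6,0,0.0165,0,1],
    [0.006,0.001,0.765,0,0.0165,0,1]
  ],
  "grip_force": 15
}}

```text
clock: 4.78
eef_pos: [0.4991, -0.136, 0.222]
tcp_rot: [3.14, 0.036, 0.029]
force: [0.0, 0.3, -1.5]
width: 0.0541
gripper_force: 15.0
```

>>> {"api": "carry_out", "payload": {
  "steps": [
    [0.03,0.23,0,0,0,-0.0042,1],
    [0.06,0.46,0,0,0,-0.0084,1],
    [0.09,0.69,0,0,0,-0.0126,1],
    [0.12,0.92,0,0,0,-0.0168,1],
    [0.137,1,0,0,0,-0.0211,1]
  ]
}}

```text
clock: 5.4
eef_pos: [0.5332, 0.1167, 0.2199]
tcp_rot: [3.139, -0.065, 0.027]
force: [0.4, 0.0, -0.4]
width: 0.0534
gripper_force: 15.0
```

>>> {"api": "carry_out", "payload": {
  "steps": [
    [0.03,0.23,0,0,0,-0.0042,1],
    [0.06,0.46,0,0,0,-0.0084,1],
    [0.09,0.69,0,0,0,-0.0126,1],
    [0.12,0.92,0,0,0,-0.0168,1],
    [0.137,1,0,0,0,-0.0211,1]
  ]
}}

```text
clock: 6.02
eef_pos: [0.5673, 0.3667, 0.2196]
tcp_rot: [3.135, -0.169, 0.027]
force: [-0.2, -1.1, -0.6]
width: 0.054
gripper_force: 15.0
```

>>> {"api": "carry_out", "payload": {
  "steps": [
    [0,0.103,0,0,0,0,1],
    [0,0.103,0,0,0,0,1]
  ]
}}

```text
clock: 6.28
eef_pos: [0.5674, 0.3905, 0.2198]
tcp_rot: [3.134, -0.171, 0.027]
force: [-0.1, -0.9, -0.7]
width: 0.0539
gripper_force: 15.0
```

```bash
python3 - <<'E'
from h import *
s=r.read_state(); print(s["qpos"].round(3))
x,y=fromT(.082,.041); o=down(-6.3); plan((x,y,.22,o),(x,y,.029,o))
c=read_camera("side"); cv2.imwrite("pics/side1.png",c["img"][...,::-1])
E
```

```text
[ 0.574  0.35   1.762 -0.014  1.017  2.261]
[ 0.001 -0.003  0.001] [ 0.0011  0.0054 -0.0004] rows 1 r 0.688
[ 0.     0.    -0.764] [0. 0. 0.] rows 4 r 0.688
```

View pics/side1.png

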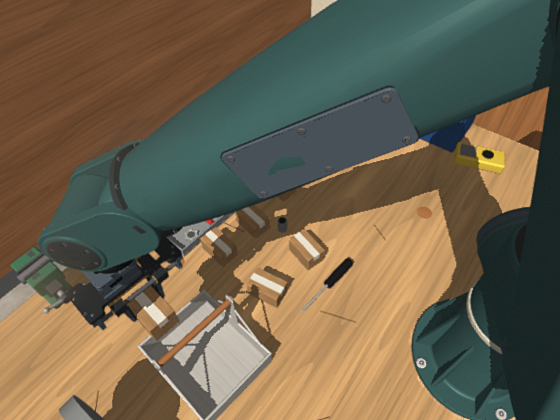

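The side view shows the carton held level at (150,312), above the tote's +x/+y quarter. I'll lower it and release with a small opening.

>>> {"api": "carry_out", "payload": {
  "steps": [
    [0,0,-0.2,0.001,0.005,0,1],
    [0,0,-0.4,0.001,0.005,0,1],
    [0,0,-0.6,0.001,0.005,0,1],
    [0,0,-0.7,0.001,0.005,0,1],
    [0,0,-0.74,0.001,0.005,0,1]
  ]
}}

```text
clock: 6.95
eef_pos: [0.5675, 0.389, 0.0343]
tcp_rot: [3.136, -0.173, 0.001]
force: [-0.9, 0.5, -0.3]
width: 0.0538
gripper_force: 15.0
```

>>> {"api": "carry_out", "payload": {
  "steps": [
    [0,0,-0.024,0,0,0,1],
    [0,0,-0.024,0,0,0,1],
    [0,0,-0.024,0,0,0,-0.45],
    [0,0,-0.024,0,0,0,-0.45],
    [0,0,-0.024,0,0,0,-0.45]
  ]
}}

```text
clock: 7.58
eef_pos: [0.5677, 0.3899, 0.0293]
tcp_rot: [-3.137, 0.172, -0.003]
force: [0.6, -0.2, -0.4]
width: 0.0658
gripper_force: 0.0
```

>>> {"api": "carry_out", "payload": {
  "steps": [
    [0,0,0.04,0,0,0,-0.45],
    [0,0,0.25,0,0,0,-0.45],
    [0,0,0.5,0,0,0,-0.45],
    [0,0,0.764,0,0,0,-0.45],
    [0,0,0.764,0,0,0,-0.45]
  ]
}}

```text
clock: 8.2
eef_pos: [0.5697, 0.3911, 0.2263]
tcp_rot: [-3.132, 0.172, -0.013]
force: [-0.5, 0.5, -0.4]
width: 0.0664
gripper_force: 0.0
```

```bash
python3 - <<'E'
from h import *
g=grasp("c3"); plan((g[0],g[1],.22,g[3]),(g[0],g[1],.022,g[3]),tilt("c3",2))
E
```

```text
[-0.286 -0.954 -0.025] [-0.0018  0.0026  0.0832] rows 4 r 0.521
[ 0.     0.    -0.792] [0. 0. 0.] rows 4 r 0.521
[-0.003 -0.     0.009] [ 0.0017 -0.011   0.    ] rows 1 r 0.52
```

>>> {"api": "carry_out", "payload": {
  "steps": [
    [-0.286,-0.954,-0.025,-0.0018,0.0026,0.0832,-1],
    [-0.286,-0.954,-0.025,-0.0018,0.0026,0.0832,-1],
    [-0.286,-0.954,-0.025,-0.0018,0.0026,0.0832,-1],
    [-0.286,-0.954,-0.025,-0.0018,0.0026,0.0832,-1],
    [-0.286,-0.954,-0.025,-0.0018,0.0026,0.0832,-1]
  ]
}}

```text
clock: 8.82
eef_pos: [0.4944, 0.1484, 0.2132]
tcp_rot: [3.127, 0.233, -0.012]
force: [0.7, 0.5, 0.1]
width: 0.0911
gripper_force: 0.0
```

```bash
python3 - <<'E'
from h import *
for n in("side","top"):
    P=cloud(read_camera(n)); print(n); [print(o) for o in rects(P,.040,.056,(.3,.72,-.2,.22))]
g=grasp("c3"); plan((g[0],g[1],.022,g[3]))
E
```

```text
side
(0.4627, 0.0015, 87, 56, -15.8, 0.048, 620, 306, 245)
(0.654, 0.1363, 87, 43, -7.1, 0.0479, 378, 215, 245)
(0.475, 0.1489, 85, 57, 7.6, 0.0479, 752, 267, 283)
top
(0.6589, -0.1423, 86, 53, -5.7, 0.0483, 681, 336, 151)
(0.6519, 0.1285, 86, 55, -7.7, 0.0482, 648, 231, 156)
(0.6382, 0.0069, 85, 54, -10.3, 0.0483, 690, 278, 161)
(0.4613, -0.0, 84, 54, -16.7, 0.0484, 713, 282, 229)
[ 0.008  0.007 -0.767] [ 0.002  -0.0018  0.0004] rows 4 r 0.521
```

Nothing has moved. Descending on c3 and gripping it.

>>> {"api": "carry_out", "payload": {
  "steps": [
    [0.006,0.006,-0.25,0.002,-0.002,0,-1],
    [0.006,0.006,-0.5,0.002,-0.002,0,-1],
    [0.006,0.006,-0.765,0.002,-0.002,0,-1],
    [0.006,0.006,-0.765,0.002,-0.002,0,-1]
  ],
  "grip_force": 6
}}

```text
clock: 9.43
eef_pos: [0.4947, 0.153, 0.0187]
tcp_rot: [3.131, 0.24, -0.012]
force: [-0.7, 0.4, 0.9]
width: 0.0912
gripper_force: 0.0
```

>>> {"api": "carry_out", "payload": {
  "steps": [
    [0,0,0,0,0,0,1],
    [0,0,0,0,0,0,1],
    [0,0,0,0,0,0,1],
    [0,0,0,0,0,0,1],
    [0,0,0,0,0,0,1]
  ],
  "grip_force": 6
}}

```text
clock: 10.05
eef_pos: [0.4982, 0.1528, 0.0233]
tcp_rot: [-3.132, -0.238, -0.003]
force: [-1.0, -0.1, 9.1]
width: 0.0544
gripper_force: 6.0
```

>>> {"api": "carry_out", "payload": {
  "steps": [
    [-0.002,0,0.005,0.001,-0.005,0,1],
    [-0.003,0,0.01,0.0017,-0.011,0,1],
    [-0.003,0,0.01,0.0017,-0.011,0,1],
    [-0.003,0,0.01,0.0017,-0.011,0,1]
  ]
}}

```text
clock: 10.55
eef_pos: [0.4967, 0.1527, 0.0249]
tcp_rot: [-3.13, -0.238, -0.055]
force: [2.7, 1.2, -1.1]
width: 0.0539
gripper_force: 6.0
```

>>> {"api": "carry_out", "payload": {
  "steps": [
    [0,0,0,0,0,0,1]
  ]
}}

```text
clock: 10.68
eef_pos: [0.4968, 0.1527, 0.0249]
tcp_rot: [-3.13, -0.238, -0.055]
force: [1.0, 1.5, -1.4]
width: 0.0537
gripper_force: 6.0
```

>>> {"api": "carry_out", "payload": {
  "steps": [
    [0,0,0,0,0,0,1]
  ]
}}

```text
clock: 10.8
eef_pos: [0.4968, 0.1527, 0.0249]
tcp_rot: [-3.13, -0.238, -0.055]
force: [1.6, 2.0, -1.7]
width: 0.0541
gripper_force: 6.0
```

>>> {"api": "carry_out", "payload": {
  "steps": [
    [-0.001,0,0.005,0.001,-0.005,0,1],
    [-0.002,0,0.009,0.0012,-0.008,0,1],
    [-0.002,0,0.009,0.0012,-0.008,0,1]
  ]
}}

```text
clock: 11.18
eef_pos: [0.4956, 0.1525, 0.027]
tcp_rot: [-3.127, -0.238, -0.094]
force: [-1.1, -0.8, -5.9]
width: 0.0537
gripper_force: 6.0
```

>>> {"api": "carry_out", "payload": {
  "steps": [
    [0,0,0,0,0,0,1]
  ]
}}

```text
clock: 11.3
eef_pos: [0.4958, 0.1526, 0.027]
tcp_rot: [-3.127, -0.238, -0.093]
force: [-0.8, -0.0, -4.8]
width: 0.054
gripper_force: 6.0
```

>>> {"api": "carry_out", "payload": {
  "steps": [
    [0,0,0,0,0,0,1]
  ]
}}

```text
clock: 11.42
eef_pos: [0.496, 0.1526, 0.027]
tcp_rot: [-3.127, -0.238, -0.094]
force: [-0.3, 0.4, -5.2]
width: 0.0541
gripper_force: 6.0
```

>>> {"api": "carry_out", "payload": {
  "steps": [
    [0.003,0,-0.01,-0.0015,0.01,0,1],
    [0.005,0,-0.018,-0.003,0.019,0,1],
    [0.005,0,-0.018,-0.003,0.019,0,1],
    [0.005,0,-0.018,-0.003,0.019,0,-1],
    [0.005,0,-0.018,-0.003,0.019,0,-1]
  ]
}}

```text
clock: 12.05
eef_pos: [0.4976, 0.1527, 0.0228]
tcp_rot: [3.132, 0.238, 0.001]
force: [-0.4, -1.1, 0.2]
width: 0.0711
gripper_force: 0.0
```

>>> {"api": "carry_out", "payload": {
  "steps": [
    [0,0,0,0,0,0,-1],
    [0,0,0,0,0,0,-1],
    [0,0,0.2,0,0,0,-1],
    [0,0,0.4,0,0,0,-1],
    [0,0,0.4,0,0,0,-1]
  ]
}}

```text
clock: 12.68
eef_pos: [0.4997, 0.1533, 0.1262]
tcp_rot: [-3.132, -0.238, -0.01]
force: [0.4, 0.0, -0.7]
width: 0.0913
gripper_force: 0.0
```

```bash
python3 - <<'E'
from h import *
for n in("side","top"):
    P=cloud(read_camera(n)); print(n); [print(o) for o in rects(P,.040,.056,(.3,.72,-.2,.22))]
g=grasp("c2"); plan((g[0],g[1],.12,g[3]),(g[0],g[1],.022,g[3]),tilt("c2",3))
E
```

```text
side
(0.6607, 0.1291, 71, 54, -8.3, 0.0482, 426, 214, 239)
(0.4626, 0.0014, 87, 56, -17.7, 0.0481, 625, 306, 245)
(0.4745, 0.1494, 86, 56, 9.5, 0.0479, 746, 267, 284)
top
(0.6591, -0.142, 86, 53, -4.4, 0.0484, 672, 336, 151)
(0.6517, 0.1287, 85, 55, -7.5, 0.0484, 656, 231, 156)
(0.6382, 0.0069, 85, 54, -10.2, 0.0483, 690, 278, 160)
(0.4613, -0.0001, 84, 54, -16.8, 0.0486, 709, 282, 229)
[-0.049 -0.636 -0.011] [ 0.0002  0.0003 -0.14  ] rows 3 r 0.485
[ 0.     0.    -0.392] [0. 0. 0.] rows 2 r 0.485
[-0.005  0.001  0.014] [-0.0047 -0.016  -0.    ] rows 1 r 0.484
```

>>> {"api": "carry_out", "payload": {
  "steps": [
    [-0.049,-0.636,-0.011,0,0,-0.14,-1],
    [-0.049,-0.636,-0.011,0,0,-0.14,-1],
    [-0.049,-0.636,-0.011,0,0,-0.14,-1],
    [-0.049,-0.636,-0.011,0,0,-0.14,-1],
    [-0.049,-0.636,-0.011,0,0,-0.14,-1]
  ]
}}

```text
clock: 13.4
eef_pos: [0.4847, -0.006, 0.119]
tcp_rot: [3.109, -0.45, -0.002]
force: [-0.1, 0.3, 0.1]
width: 0.0911
gripper_force: 0.0
```

>>> {"api": "carry_out", "payload": {
  "steps": [
    [0,0,-0.2,0,0,0,-1],
    [0,0,-0.392,0,0,0,-1],
    [0,0,-0.392,0,0,0,-1],
    [0,0,-0.392,0,0,0,-1]
  ]
}}

```text
clock: 13.9
eef_pos: [0.4859, -0.0057, 0.023]
tcp_rot: [3.109, -0.449, 0.001]
force: [0.0, -0.2, 0.4]
width: 0.0915
gripper_force: 0.0
```

>>> {"api": "carry_out", "payload": {
  "steps": [
    [0,0,0,0,0,0,1],
    [0,0,0,0,0,0,1],
    [0,0,0,0,0,0,1],
    [0,0,0,0,0,0,1],
    [0,0,0,0,0,0,1]
  ],
  "grip_force": 6
}}

```text
clock: 14.52
eef_pos: [0.4856, -0.0063, 0.0223]
tcp_rot: [3.109, -0.451, 0.001]
force: [-0.6, 1.7, 7.4]
width: 0.0541
gripper_force: 6.0
```

>>> {"api": "carry_out", "payload": {
  "steps": [
    [-0.002,0,0.007,-0.002,-0.008,0,1],
    [-0.005,0.001,0.013,-0.0047,-0.016,0,1],
    [-0.005,0.001,0.013,-0.0047,-0.016,0,1],
    [-0.005,0.001,0.013,-0.0047,-0.016,0,1]
  ]
}}

```text
clock: 15.02
eef_pos: [0.4838, -0.006, 0.0251]
tcp_rot: [3.1, -0.449, 0.081]
force: [2.4, 0.5, -1.6]
width: 0.0539
gripper_force: 6.0
```

>>> {"api": "carry_out", "payload": {
  "steps": [
    [0,0,0,0,0,0,1]
  ]
}}

```text
clock: 15.15
eef_pos: [0.4839, -0.006, 0.0251]
tcp_rot: [3.1, -0.45, 0.081]
force: [1.1, 0.4, -2.7]
width: 0.0546
gripper_force: 6.0
```

>>> {"api": "carry_out", "payload": {
  "steps": [
    [0,0,0,0,0,0,1]
  ]
}}

```text
clock: 15.28
eef_pos: [0.4839, -0.006, 0.0251]
tcp_rot: [3.1, -0.45, 0.081]
force: [0.7, 0.7, -2.0]
width: 0.0542
gripper_force: 6.0
```

>>> {"api": "carry_out", "payload": {
  "steps": [
    [0,0,0.003,0,-0.002,0,1],
    [0,0,0.003,0,-0.002,0,1]
  ]
}}

```text
clock: 15.52
eef_pos: [0.4836, -0.006, 0.0258]
tcp_rot: [3.101, -0.45, 0.09]
force: [-1.8, 0.6, -5.4]
width: 0.0543
gripper_force: 6.0
```

>>> {"api": "carry_out", "payload": {
  "steps": [
    [0,0,0,0,0,0,1]
  ]
}}

```text
clock: 15.65
eef_pos: [0.4837, -0.006, 0.0258]
tcp_rot: [3.101, -0.45, 0.09]
force: [-0.7, 0.6, -4.4]
width: 0.0539
gripper_force: 6.0
```

>>> {"api": "carry_out", "payload": {
  "steps": [
    [0.002,0,-0.008,0.003,0.009,0,1],
    [0.005,-0.001,-0.016,0.0047,0.018,0,1],
    [0.005,-0.001,-0.016,0.0047,0.018,0,1],
    [0.005,-0.001,-0.016,0.0047,0.018,0,-1],
    [0.005,-0.001,-0.016,0.0047,0.018,0,-1]
  ]
}}

```text
clock: 16.27
eef_pos: [0.4855, -0.0063, 0.0221]
tcp_rot: [3.109, -0.451, 0.001]
force: [-0.4, 0.3, 0.0]
width: 0.0711
gripper_force: 0.0
```

>>> {"api": "carry_out", "payload": {
  "steps": [
    [0,0,0,0,0,0,-1],
    [0,0,0,0,0,0,-1],
    [0,0,0.2,0,0,0,-1],
    [0,0,0.4,0,0,0,-1],
    [0,0,0.4,0,0,0,-1]
  ]
}}

```text
clock: 16.9
eef_pos: [0.4875, -0.0064, 0.1253]
tcp_rot: [3.109, -0.451, 0.01]
force: [-0.5, 0.9, -0.5]
width: 0.0912
gripper_force: 0.0
```

```bash
python3 - <<'E'
from h import *
for n in("side","top"):
    P=cloud(read_camera(n)); print(n); [print(o) for o in rects(P,.040,.056,(.3,.72,-.2,.22))]
g=grasp("c4"); plan((g[0],g[1],.12,g[3]),(g[0],g[1],.022,g[3]),tilt("c4",3))
E
```

```text
side
(0.6723, -0.138, 63, 48, -6.8, 0.0483, 180, 271, 178)
(0.6389, 0.0083, 88, 56, -11.5, 0.0483, 530, 251, 215)
(0.6534, 0.1298, 87, 56, -8.4, 0.0482, 610, 218, 242)
(0.462, -0.0004, 87, 57, -16.1, 0.0481, 621, 306, 245)
(0.4742, 0.1488, 85, 56, 8.8, 0.0479, 755, 267, 284)
top
(0.6589, -0.142, 87, 53, -4.6, 0.0484, 672, 336, 151)
(0.6516, 0.1285, 85, 55, -8.2, 0.0484, 695, 231, 156)
(0.6386, 0.0069, 85, 54, -10.8, 0.0485, 686, 278, 160)
(0.4731, 0.1478, 84, 55, 8.9, 0.0483, 718, 224, 226)
[ 0.603 -0.535 -0.008] [0.0002 0.0003 0.0639] rows 4 r 0.651
[ 0.     0.    -0.392] [0. 0. 0.] rows 2 r 0.651
[ 0.005 -0.     0.014] [0.0015 0.0166 0.    ] rows 1 r 0.653
```

>>> {"api": "carry_out", "payload": {
  "steps": [
    [0.603,-0.535,-0.008,0,0,0.0639,-1],
    [0.603,-0.535,-0.008,0,0,0.0639,-1],
    [0.603,-0.535,-0.008,0,0,0.0639,-1],
    [0.603,-0.535,-0.008,0,0,0.0639,-1],
    [0.603,-0.535,-0.008,0,0,0.0639,-1]
  ]
}}

```text
clock: 17.62
eef_pos: [0.6352, -0.14, 0.1181]
tcp_rot: [-3.138, 0.138, 0.004]
force: [-1.3, -0.4, -0.4]
width: 0.0905
gripper_force: 0.0
```

>>> {"api": "carry_out", "payload": {
  "steps": [
    [0,0,-0.2,0,0,0,-1],
    [0,0,-0.392,0,0,0,-1],
    [0,0,-0.392,0,0,0,-1],
    [0,0,-0.392,0,0,0,-1]
  ]
}}

```text
clock: 18.12
eef_pos: [0.6362, -0.1395, 0.0233]
tcp_rot: [3.138, -0.136, 0.001]
force: [1.0, 0.2, 0.4]
width: 0.0914
gripper_force: 0.0
```

>>> {"api": "carry_out", "payload": {
  "steps": [
    [0,0,0,0,0,0,1],
    [0,0,0,0,0,0,1],
    [0,0,0,0,0,0,1],
    [0,0,0,0,0,0,1],
    [0,0,0,0,0,0,1]
  ],
  "grip_force": 6
}}

```text
clock: 18.75
eef_pos: [0.6361, -0.14, 0.0222]
tcp_rot: [3.138, -0.137, 0.0]
force: [-2.3, 2.2, 6.8]
width: 0.0539
gripper_force: 6.0
```

>>> {"api": "carry_out", "payload": {
  "steps": [
    [0.002,0,0.007,0,0.008,0,1],
    [0.005,0,0.013,0.0015,0.0166,0,1],
    [0.005,0,0.013,0.0015,0.0166,0,1],
    [0.005,0,0.013,0.0015,0.0166,0,1]
  ]
}}

```text
clock: 19.25
eef_pos: [0.6374, -0.1401, 0.0249]
tcp_rot: [-3.136, 0.137, 0.081]
force: [0.4, -0.3, -4.7]
width: 0.0539
gripper_force: 6.0
```

>>> {"api": "carry_out", "payload": {
  "steps": [
    [0,0,0,0,0,0,1]
  ]
}}

```text
clock: 19.38
eef_pos: [0.6372, -0.14, 0.025]
tcp_rot: [-3.136, 0.137, 0.082]
force: [0.8, -0.7, -4.0]
width: 0.0539
gripper_force: 6.0
```

>>> {"api": "carry_out", "payload": {
  "steps": [
    [0,0,0.003,0,0.002,0,1],
    [0,0,0.003,0,0.002,0,1]
  ]
}}

```text
clock: 19.62
eef_pos: [0.6371, -0.14, 0.0259]
tcp_rot: [-3.136, 0.137, 0.093]
force: [-0.6, 0.5, -3.6]
width: 0.0539
gripper_force: 6.0
```

>>> {"api": "carry_out", "payload": {
  "steps": [
    [0,0,0,0,0,0,1]
  ]
}}

```text
clock: 19.75
eef_pos: [0.6371, -0.14, 0.0259]
tcp_rot: [-3.136, 0.137, 0.092]
force: [-1.4, 0.4, -4.2]
width: 0.0541
gripper_force: 6.0
```

c4 is full, so I'm setting it down. Next is c5.

>>> {"api": "carry_out", "payload": {
  "steps": [
    [-0.002,0,-0.008,-0.001,-0.009,0,1],
    [-0.005,0,-0.016,-0.0015,-0.0186,0,1],
    [-0.005,0,-0.016,-0.0015,-0.0186,0,1],
    [-0.005,0,-0.016,-0.0015,-0.0186,0,-1],
    [-0.005,0,-0.016,-0.0015,-0.0186,0,-1]
  ]
}}

```text
clock: 20.38
eef_pos: [0.6363, -0.1401, 0.0221]
tcp_rot: [3.138, -0.137, 0.0]
force: [-0.4, 0.4, -1.5]
width: 0.0714
gripper_force: 0.0
```

>>> {"api": "carry_out", "payload": {
  "steps": [
    [0,0,0,0,0,0,-1],
    [0,0,0,0,0,0,-1],
    [0,0,0.2,0,0,0,-1],
    [0,0,0.4,0,0,0,-1],
    [0,0,0.4,0,0,0,-1]
  ]
}}

```text
clock: 21.0
eef_pos: [0.6384, -0.1406, 0.126]
tcp_rot: [3.137, -0.137, 0.01]
force: [-0.3, 0.7, -0.5]
width: 0.0911
gripper_force: 0.0
```

```bash
python3 - <<'E'
from h import *
for n in("side","top"):
    P=cloud(read_camera(n)); print(n); [print(o) for o in rects(P,.040,.056,(.3,.72,-.2,.22))]
g=grasp("c5"); plan((g[0],g[1],.12,g[3]),(g[0],g[1],.022,g[3]),tilt("c5",3))
E
```

```text
side
(0.6597, -0.1424, 86, 55, -5.8, 0.0482, 393, 279, 180)
(0.6392, 0.0081, 87, 56, -10.9, 0.0483, 535, 252, 215)
(0.6534, 0.1301, 87, 55, -7.7, 0.0481, 607, 218, 242)
(0.462, -0.0002, 86, 57, -17.7, 0.0482, 619, 306, 245)
(0.4742, 0.1489, 85, 56, 8.7, 0.0479, 746, 267, 284)
top
(0.652, 0.1285, 86, 54, -7.8, 0.0483, 690, 231, 157)
(0.6382, 0.0069, 86, 54, -10.5, 0.0483, 687, 278, 160)
(0.4733, 0.1476, 85, 54, 8.3, 0.0482, 715, 224, 226)
(0.4616, 0.0016, 85, 48, -15.5, 0.0486, 634, 282, 229)
[-0.083  0.608 -0.008] [ 0.0002  0.0002 -0.0305] rows 3 r 0.615
[ 0.     0.    -0.392] [0. 0. 0.] rows 2 r 0.615
[ 0.005 -0.001  0.014] [ 0.003   0.0164 -0.    ] rows 1 r 0.617
```

>>> {"api": "carry_out", "payload": {
  "steps": [
    [-0.083,0.608,-0.008,0,0,-0.0305,-1],
    [-0.083,0.608,-0.008,0,0,-0.0305,-1],
    [-0.083,0.608,-0.008,0,0,-0.0305,-1],
    [-0.083,0.608,-0.008,0,0,-0.0305,-1]
  ]
}}

```text
clock: 21.6
eef_pos: [0.614, 0.0136, 0.1183]
tcp_rot: [3.128, -0.283, -0.004]
force: [-0.3, -0.1, -1.0]
width: 0.0909
gripper_force: 0.0
```

>>> {"api": "carry_out", "payload": {
  "steps": [
    [0,0,-0.2,0,0,0,-1],
    [0,0,-0.392,0,0,0,-1],
    [0,0,-0.392,0,0,0,-1],
    [0,0,-0.392,0,0,0,-1]
  ]
}}

```text
clock: 22.1
eef_pos: [0.6159, 0.0114, 0.0229]
tcp_rot: [3.128, -0.288, 0.001]
force: [0.1, 0.2, 0.0]
width: 0.0911
gripper_force: 0.0
```

>>> {"api": "carry_out", "payload": {
  "steps": [
    [0,0,0,0,0,0,1],
    [0,0,0,0,0,0,1],
    [0,0,0,0,0,0,1],
    [0,0,0,0,0,0,1],
    [0,0,0,0,0,0,1]
  ],
  "grip_force": 6
}}

```text
clock: 22.72
eef_pos: [0.6154, 0.012, 0.0222]
tcp_rot: [3.128, -0.287, 0.001]
force: [-1.1, 0.4, 6.6]
width: 0.0545
gripper_force: 6.0
```

>>> {"api": "carry_out", "payload": {
  "steps": [
    [0.002,0,0.007,0.0015,0.008,0,1],
    [0.005,-0.001,0.013,0.003,0.0164,0,1],
    [0.005,-0.001,0.013,0.003,0.0164,0,1],
    [0.005,-0.001,0.013,0.003,0.0164,0,1]
  ]
}}

```text
clock: 23.22
eef_pos: [0.6166, 0.0117, 0.025]
tcp_rot: [-3.123, 0.287, 0.081]
force: [0.2, 0.2, -0.9]
width: 0.0542
gripper_force: 6.0
```

>>> {"api": "carry_out", "payload": {
  "steps": [
    [0,0,0,0,0,0,1]
  ]
}}

```text
clock: 23.35
eef_pos: [0.6164, 0.0117, 0.0251]
tcp_rot: [-3.123, 0.287, 0.082]
force: [0.5, -0.2, 0.4]
width: 0.0539
gripper_force: 6.0
```

>>> {"api": "carry_out", "payload": {
  "steps": [
    [0,0,0.003,0,0.002,0,1],
    [0,0,0.003,0,0.002,0,1]
  ]
}}

```text
clock: 23.6
eef_pos: [0.6165, 0.0117, 0.0259]
tcp_rot: [-3.124, 0.287, 0.092]
force: [-0.8, -0.1, -0.3]
width: 0.0542
gripper_force: 6.0
```

>>> {"api": "carry_out", "payload": {
  "steps": [
    [0,0,0,0,0,0,1]
  ]
}}

```text
clock: 23.72
eef_pos: [0.6164, 0.0117, 0.0259]
tcp_rot: [-3.124, 0.287, 0.092]
force: [-0.3, 0.3, 0.3]
width: 0.0543
gripper_force: 6.0
```

>>> {"api": "carry_out", "payload": {
  "steps": [
    [0,0,0.004,0,0,0,1],
    [0,0,0.004,0,0,0,1]
  ],
  "grip_force": 15
}}

```text
clock: 23.98
eef_pos: [0.6165, 0.0117, 0.027]
tcp_rot: [-3.124, 0.287, 0.091]
force: [-0.2, 1.0, -1.1]
width: 0.0539
gripper_force: 15.0
```

>>> {"api": "carry_out", "payload": {
  "steps": [
    [0,0,0,0,0,0,1]
  ]
}}

```text
clock: 24.1
eef_pos: [0.6165, 0.0117, 0.0269]
tcp_rot: [-3.124, 0.287, 0.091]
force: [-0.1, 0.1, -0.3]
width: 0.0537
gripper_force: 15.0
```

```bash
python3 - <<'E'
from h import *
g=grasp("c5"); x,y=fromT(-.082,-.041); o=down(-6.3)
plan((g[0],g[1],.22,g[3]),(x,y,.22,o),(x,y,.029,o))
E
```

```text
[-0.005  0.001  0.772] [-0.0028 -0.0183 -0.    ] rows 4 r 0.615
[-0.879  1.257  0.   ] [-0.      0.      0.0233] rows 7 r 0.513
[ 0.     0.    -0.764] [0. 0. 0.] rows 4 r 0.513
```

>>> {"api": "carry_out", "payload": {
  "steps": [
    [-0.005,0.001,0.05,-0.0028,-0.0183,0,1],
    [-0.005,0.001,0.2,-0.0028,-0.0183,0,1],
    [-0.005,0.001,0.4,-0.0028,-0.0183,0,1],
    [-0.005,0.001,0.6,-0.0028,-0.0183,0,1],
    [-0.005,0.001,0.772,-0.0028,-0.0183,0,1]
  ]
}}

```text
clock: 24.72
eef_pos: [0.6153, 0.012, 0.222]
tcp_rot: [-3.128, 0.287, -0.001]
force: [-0.4, 0.0, -0.7]
width: 0.0539
gripper_force: 15.0
```

>>> {"api": "carry_out", "payload": {
  "steps": [
    [-0.11,0.157,0,0,0,0.003,1],
    [-0.22,0.314,0,0,0,0.006,1],
    [-0.33,0.471,0,0,0,0.009,1],
    [-0.44,0.629,0,0,0,0.0116,1],
    [-0.44,0.629,0,0,0,0.0116,1]
  ]
}}

```text
clock: 25.35
eef_pos: [0.5037, 0.171, 0.22]
tcp_rot: [-3.133, 0.226, 0.001]
force: [1.5, 0.8, -1.0]
width: 0.0541
gripper_force: 15.0
```

>>> {"api": "carry_out", "payload": {
  "steps": [
    [-0.11,0.157,0,0,0,0.003,1],
    [-0.22,0.314,0,0,0,0.006,1],
    [-0.33,0.471,0,0,0,0.009,1],
    [-0.439,0.628,0,0,0,0.0117,1],
    [-0.439,0.628,0,0,0,0.0117,1]
  ]
}}

```text
clock: 25.98
eef_pos: [0.3948, 0.3276, 0.22]
tcp_rot: [-3.137, 0.168, 0.0]
force: [0.4, -0.1, -0.1]
width: 0.0541
gripper_force: 15.0
```

```bash
python3 - <<'E'
from h import *
x,y=fromT(-.082,-.041); o=down(-6.3)
plan((x,y,.22,o))
for n in("side","top"):
    c=read_camera(n); P=cloud(c); T=inT(P)
    cv2.imwrite(f"pics/{n}2.png",c["img"][...,::-1])
    m=(abs(T[...,0])<.13)&(abs(T[...,1])<.10); q=T[m]; b=q[q[:,2]>.145]
    print(n,[o for o in rects(T,.044,.06,(-.2,.125,-.11,.11),30)])
E
```

```text
[ 0.003 -0.006 -0.   ] [-0.0001 -0.     -0.0009] rows 1 r 0.513
side [(0.1111, -0.0276, 38, 8, 88.5, 0.0522, 61, 182, 308), (0.0846, 0.0455, 102, 62, 88.7, 0.0521, 641, 161, 338), (-0.0825, 0.0011, 190, 65, -88.0, 0.0525, 424, 236, 382), (0.0277, 0.0451, 46, 23, 88.3, 0.0521, 228, 179, 356)]
top [(0.0007, 0.0003, 224, 193, -0.0, 0.0527, 541, 150, 207), (0.0581, 0.0407, 85, 57, -0.0, 0.0522, 725, 128, 201)]
```

View pics/top2.png

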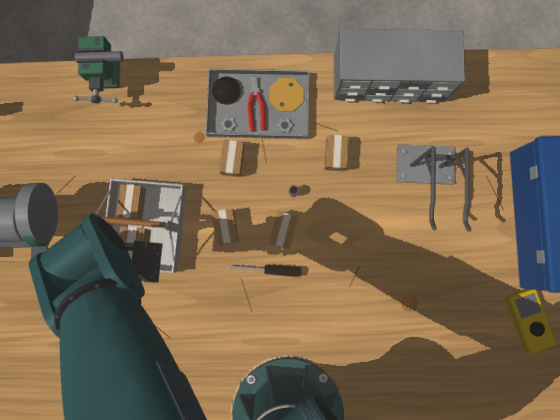

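The top view shows c1 sitting squarely in the tote at (130,200), with the tote, coupling and screwdriver unmoved. The held carton is above the −x/−y quarter, so I'll lower it.

>>> {"api": "carry_out", "payload": {
  "steps": [
    [0.003,-0.006,-0.2,0,0,-0.001,1],
    [0.003,-0.006,-0.4,0,0,-0.001,1],
    [0.003,-0.006,-0.6,0,0,-0.001,1],
    [0.003,-0.006,-0.7,0,0,-0.001,1],
    [0.003,-0.006,-0.74,0,0,-0.001,1]
  ]
}}

```text
clock: 26.7
eef_pos: [0.3966, 0.3233, 0.0336]
tcp_rot: [3.135, -0.18, -0.003]
force: [0.7, 0.7, 0.2]
width: 0.0539
gripper_force: 15.0
```

>>> {"api": "carry_out", "payload": {
  "steps": [
    [0,0,-0.024,0,0,0,1],
    [0,0,-0.024,0,0,0,1],
    [0,0,-0.024,0,0,0,-0.45],
    [0,0,-0.024,0,0,0,-0.45],
    [0,0,-0.024,0,0,0,-0.45]
  ]
}}

```text
clock: 27.32
eef_pos: [0.3964, 0.3249, 0.0293]
tcp_rot: [-3.136, 0.177, -0.001]
force: [0.4, -0.2, 0.3]
width: 0.0663
gripper_force: 0.0
```

>>> {"api": "carry_out", "payload": {
  "steps": [
    [0,0,0.04,0,0,0,-0.45],
    [0,0,0.25,0,0,0,-0.45],
    [0,0,0.5,0,0,0,-0.45],
    [0,0,0.764,0,0,0,-0.45],
    [0,0,0.764,0,0,0,-0.45]
  ]
}}

```text
clock: 27.95
eef_pos: [0.3981, 0.3262, 0.2253]
tcp_rot: [-3.131, 0.177, -0.01]
force: [-0.4, 0.5, -0.4]
width: 0.0659
gripper_force: 0.0
```

```bash
python3 - <<'E'
from h import *
for n in("side","top"):
    P=cloud(read_camera(n)); print(n); [print(o) for o in rects(P,.040,.056,(.3,.72,-.2,.22))]
g=grasp("c6"); plan((g[0],g[1],.22,g[3]),(g[0],g[1],.022,g[3]),tilt("c6",3))
E
```

```text
side
(0.4239, 0.0091, 51, 11, 81.1, 0.0467, 61, 317, 254)
(0.4426, 0.144, 55, 22, -82.9, 0.0472, 131, 279, 291)
top
(0.6595, -0.1438, 86, 54, -4.5, 0.0481, 676, 336, 151)
(0.6521, 0.1286, 86, 55, -8.1, 0.0484, 691, 231, 156)
(0.4733, 0.1478, 85, 54, 8.6, 0.0485, 717, 224, 226)
(0.4607, -0.0013, 85, 54, -16.5, 0.0484, 714, 283, 229)
[ 0.929 -0.77  -0.004] [-0.0004  0.0004 -0.0085] rows 5 r 0.642
[ 0.     0.    -0.792] [0. 0. 0.] rows 4 r 0.642
[ 0.005 -0.001  0.014] [ 0.0023  0.0165 -0.    ] rows 1 r 0.643
```

>>> {"api": "carry_out", "payload": {
  "steps": [
    [0.929,-0.77,-0.004,0,0,-0.0085,-1],
    [0.929,-0.77,-0.004,0,0,-0.0085,-1],
    [0.929,-0.77,-0.004,0,0,-0.0085,-1],
    [0.929,-0.77,-0.004,0,0,-0.0085,-1],
    [0.929,-0.77,-0.004,0,0,-0.0085,-1]
  ]
}}

```text
clock: 28.68
eef_pos: [0.6291, 0.1302, 0.2167]
tcp_rot: [3.133, -0.221, -0.005]
force: [0.0, 0.4, 0.0]
width: 0.0911
gripper_force: 0.0
```

>>> {"api": "carry_out", "payload": {
  "steps": [
    [0,0,-0.25,0,0,0,-1],
    [0,0,-0.5,0,0,0,-1],
    [0,0,-0.4,0,0,0,-1],
    [0,0,-0.4,0,0,0,-1]
  ]
}}

```text
clock: 29.18
eef_pos: [0.6282, 0.1321, 0.1178]
tcp_rot: [3.134, -0.22, -0.002]
force: [0.2, 1.0, 0.4]
width: 0.0908
gripper_force: 0.0
```

```bash
python3 - <<'E'
from h import *
g=grasp("c6"); plan((g[0],g[1],.022,g[3]))
E
```

```text
[ 0.001  0.001 -0.383] [ 0.     -0.0005  0.0001] rows 2 r 0.642
```

>>> {"api": "carry_out", "payload": {
  "steps": [
    [0,0,-0.2,0,0,0,-1],
    [0,0,-0.39,0,0,0,-1],
    [0,0,-0.39,0,0,0,-1],
    [0,0,-0.39,0,0,0,-1]
  ]
}}

```text
clock: 29.68
eef_pos: [0.6292, 0.1324, 0.0227]
tcp_rot: [-3.134, 0.219, -0.002]
force: [-0.1, -0.2, 0.7]
width: 0.091
gripper_force: 0.0
```

>>> {"api": "carry_out", "payload": {
  "steps": [
    [0,0,0,0,0,0,1],
    [0,0,0,0,0,0,1],
    [0,0,0,0,0,0,1],
    [0,0,0,0,0,0,1],
    [0,0,0,0,0,0,1]
  ],
  "grip_force": 6
}}

```text
clock: 30.3
eef_pos: [0.6287, 0.1323, 0.0217]
tcp_rot: [-3.134, 0.219, 0.0]
force: [-1.4, -0.1, 6.0]
width: 0.0542
gripper_force: 6.0
```

>>> {"api": "carry_out", "payload": {
  "steps": [
    [0.002,0,0.007,0.0012,0.008,0,1],
    [0.005,-0.001,0.013,0.0023,0.0165,0,1],
    [0.005,-0.001,0.013,0.0023,0.0165,0,1],
    [0.005,-0.001,0.013,0.0023,0.0165,0,1]
  ]
}}

```text
clock: 30.8
eef_pos: [0.6299, 0.1319, 0.0245]
tcp_rot: [-3.129, 0.219, 0.082]
force: [0.8, -0.0, -0.7]
width: 0.0541
gripper_force: 6.0
```

>>> {"api": "carry_out", "payload": {
  "steps": [
    [0,0,0,0,0,0,1]
  ]
}}

```text
clock: 30.92
eef_pos: [0.6296, 0.1319, 0.0246]
tcp_rot: [-3.129, 0.219, 0.082]
force: [0.7, -0.6, -0.1]
width: 0.0541
gripper_force: 6.0
```

>>> {"api": "carry_out", "payload": {
  "steps": [
    [0,0,0.003,0,0.002,0,1],
    [0,0,0.003,0,0.002,0,1]
  ]
}}

```text
clock: 31.18
eef_pos: [0.6297, 0.132, 0.0254]
tcp_rot: [-3.129, 0.219, 0.093]
force: [0.8, 0.4, -1.0]
width: 0.054
gripper_force: 6.0
```

>>> {"api": "carry_out", "payload": {
  "steps": [
    [0,0,0,0,0,0,1]
  ]
}}

```text
clock: 31.3
eef_pos: [0.6297, 0.132, 0.0254]
tcp_rot: [-3.129, 0.219, 0.092]
force: [-0.1, -0.7, -1.1]
width: 0.0544
gripper_force: 6.0
```

```bash
python3 - <<'E'
from h import *
g=grasp("c6"); x,y=fromT(-.082,.041); o=down(-6.3)
plan((g[0],g[1],.22,g[3]),(x,y,.22,o),(x,y,.029,o))
E
```

```text
[-0.005  0.002  0.779] [-0.0023 -0.0186  0.0001] rows 4 r 0.642
[-0.896  1.102  0.   ] [0.     0.     0.0094] rows 6 r 0.574
[ 0.     0.    -0.764] [0. 0. 0.] rows 4 r 0.574
```

>>> {"api": "carry_out", "payload": {
  "steps": [
    [-0.005,0.002,0.02,-0.0023,-0.0186,0,1],
    [-0.005,0.002,0.2,-0.0023,-0.0186,0,1],
    [-0.005,0.002,0.4,-0.0023,-0.0186,0,1],
    [-0.005,0.002,0.6,-0.0023,-0.0186,0,1],
    [-0.005,0.002,0.779,-0.0023,-0.0186,0,1]
  ],
  "grip_force": 15
}}

```text
clock: 31.92
eef_pos: [0.6284, 0.1325, 0.2221]
tcp_rot: [-3.134, 0.219, -0.001]
force: [0.2, 0.7, -0.6]
width: 0.0542
gripper_force: 15.0
```

>>> {"api": "carry_out", "payload": {
  "steps": [
    [-0.11,0.137,0,0,0,0.001,1],
    [-0.22,0.274,0,0,0,0.002,1],
    [-0.33,0.411,0,0,0,0.003,1],
    [-0.448,0.551,0,0,0,0.0047,1],
    [-0.448,0.551,0,0,0,0.0047,1]
  ]
}}

```text
clock: 32.55
eef_pos: [0.5148, 0.2718, 0.2202]
tcp_rot: [-3.136, 0.192, 0.0]
force: [0.3, 0.5, -0.4]
width: 0.0539
gripper_force: 15.0
```

>>> {"api": "carry_out", "payload": {
  "steps": [
    [-0.11,0.137,0,0,0,0.001,1],
    [-0.22,0.274,0,0,0,0.002,1],
    [-0.33,0.411,0,0,0,0.003,1],
    [-0.448,0.551,0,0,0,0.0047,1],
    [-0.448,0.551,0,0,0,0.0047,1]
  ]
}}

```text
clock: 33.17
eef_pos: [0.4036, 0.4092, 0.2202]
tcp_rot: [-3.137, 0.169, -0.0]
force: [0.0, -0.2, -0.2]
width: 0.054
gripper_force: 15.0
```

```bash
python3 - <<'E'
from h import *
x,y=fromT(-.082,.041); o=down(-6.3)
plan((x,y,.22,o),(x,y,.029,o))
for n in("side","top"):
    T=inT(cloud(read_camera(n)))
    print(n,[o for o in rects(T,.044,.06,(-.125,.125,-.11,.11),30)])
E
```

```text
[ 0.004 -0.006 -0.001] [-0.0001  0.     -0.0007] rows 1 r 0.574
[ 0.     0.    -0.764] [0. 0. 0.] rows 4 r 0.574
side [(-0.0716, 0.0009, 190, 86, -88.5, 0.0526, 445, 236, 379), (-0.0571, -0.0421, 81, 55, 0.5, 0.0521, 876, 238, 355)]
top [(0.0005, 0.0005, 225, 194, -0.1, 0.0524, 637, 148, 217), (0.0579, 0.0405, 85, 57, -1.8, 0.0523, 724, 128, 201), (-0.0565, -0.0438, 83, 55, -0.0, 0.0525, 728, 156, 248)]
```

c5 is in the tote at (−57,−43), so the slot for c6 is free. I'll lower it.

>>> {"api": "carry_out", "payload": {
  "steps": [
    [0.003,-0.004,-0.2,0,0,-0.001,1],
    [0.003,-0.004,-0.4,0,0,-0.001,1],
    [0.003,-0.004,-0.6,0,0,-0.001,1],
    [0.003,-0.004,-0.7,0,0,-0.001,1],
    [0.003,-0.004,-0.74,0,0,-0.001,1]
  ]
}}

```text
clock: 33.9
eef_pos: [0.4057, 0.4055, 0.0338]
tcp_rot: [3.135, -0.18, -0.002]
force: [-0.5, -0.1, -0.5]
width: 0.0539
gripper_force: 15.0
```

>>> {"api": "carry_out", "payload": {
  "steps": [
    [0,0,-0.024,0,0,0,1],
    [0,0,-0.024,0,0,0,1],
    [0,0,-0.024,0,0,0,-0.45],
    [0,0,-0.024,0,0,0,-0.45],
    [0,0,-0.024,0,0,0,-0.45]
  ]
}}

```text
clock: 34.52
eef_pos: [0.4054, 0.4072, 0.0296]
tcp_rot: [-3.136, 0.178, -0.001]
force: [0.3, 0.2, 0.4]
width: 0.066
gripper_force: 0.0
```

>>> {"api": "carry_out", "payload": {
  "steps": [
    [0,0,0.04,0,0,0,-0.45],
    [0,0,0.25,0,0,0,-0.45],
    [0,0,0.5,0,0,0,-0.45],
    [0,0,0.764,0,0,0,-0.45],
    [0,0,0.764,0,0,0,-0.45]
  ]
}}

```text
clock: 35.15
eef_pos: [0.407, 0.4086, 0.2259]
tcp_rot: [-3.13, 0.178, -0.009]
force: [0.3, -0.2, -0.9]
width: 0.0661
gripper_force: 0.0
```

```bash
python3 - <<'E'
from h import *
s=r.read_state(); print(s["qpos"].round(3))
plan((.4815,.358,.24,down(90-6.3)),(.4815,.358,.131,down(90-6.3)))
E
```

```text
[ 0.747  0.168  1.984 -0.     0.981  2.431]
[ 0.298 -0.203  0.056] [ 1.000e-04  3.000e-03 -4.989e-01] rows 9 r 0.6
[ 0.     0.    -0.436] [0. 0. 0.] rows 2 r 0.6
```

>>> {"api": "carry_out", "payload": {
  "steps": [
    [0.298,-0.203,0.056,0,0.003,0.25,-1],
    [0.298,-0.203,0.056,0,0.003,0.25,-1],
    [0.298,-0.203,0.056,0,0.003,0.25,-1],
    [0.298,-0.203,0.056,0,0.003,0.25,-1],
    [0.298,-0.203,0.056,0,0.003,0.25,-1]
  ]
}}

```text
clock: 35.78
eef_pos: [0.4795, 0.3559, 0.2339]
tcp_rot: [2.964, 1.041, -0.016]
force: [0.2, -0.6, -0.1]
width: 0.0911
gripper_force: 0.0
```

>>> {"api": "carry_out", "payload": {
  "steps": [
    [0,0,0,0,0,0.25,-1],
    [0,0,0,0,0,0.25,-1],
    [0,0,0,0,0,0.25,-1],
    [0,0,0,0,0,0.25,-1],
    [0,0,0,0,0,0.25,-1]
  ]
}}

```text
clock: 36.4
eef_pos: [0.4794, 0.356, 0.2339]
tcp_rot: [2.34, 2.09, -0.014]
force: [0.4, -0.2, -0.1]
width: 0.0912
gripper_force: 0.0
```

```bash
python3 - <<'E'
from h import *
s=r.read_state(); print(s["qpos"].round(3))
plan((.4815,.358,.131,down(90-6.3)))
for n in("side","top"):
    T=inT(cloud(read_camera(n)))
    print(n,[o for o in rects(T,.044,.06,(-.125,.125,-.11,.11),30)])
    T=T[(abs(T[...,0])<.03)&(abs(T[...,1])<.10)&(T[...,2]>.145)&(T[...,2]<.165)]; print(len(T),np.polyfit(T[:,1],T[:,0],1))
E
```

```text
[ 0.602  0.199  1.931 -0.006  1.02   0.718]
[ 0.008  0.008 -0.412] [ 0.0028 -0.0013  0.0009] rows 2 r 0.6
side [(-0.0397, 0.001, 190, 147, -89.5, 0.0527, 510, 236, 372), (0.0848, 0.0469, 98, 61, -89.9, 0.0521, 710, 162, 337), (-0.0546, -0.0423, 87, 55, 0.6, 0.0522, 1033, 236, 353), (0.0278, 0.0417, 53, 23, -90.0, 0.052, 264, 180, 355), (-0.055, 0.0406, 85, 54, 1.3, 0.0523, 1122, 206, 382)]
392 [ 0.00983247 -0.00151324]
top [(0.1082, -0.0219, 155, 33, 79.3, 0.0522, 180, 158, 184), (0.0577, 0.0385, 85, 53, -0.9, 0.0526, 580, 130, 202), (-0.044, -0.0767, 216, 102, -33.2, 0.0528, 276, 165, 248), (-0.0556, 0.0343, 82, 46, 0.3, 0.0525, 471, 127, 244), (-0.0564, -0.0436, 83, 56, -0.0, 0.0523, 725, 156, 248)]
339 [-0.00532537 -0.00098643]
```

>>> {"api": "carry_out", "payload": {
  "steps": [
    [0.004,0.006,-0.15,0.003,-0.001,0.001,-1],
    [0.004,0.006,-0.3,0.003,-0.001,0.001,-1],
    [0.004,0.006,-0.412,0.003,-0.001,0.001,-1],
    [0.004,0.006,-0.412,0.003,-0.001,0.001,-1]
  ]
}}

```text
clock: 37.0
eef_pos: [0.4797, 0.3569, 0.1294]
tcp_rot: [-2.342, -2.091, 0.005]
force: [-0.2, 0.7, 0.3]
width: 0.0913
gripper_force: 0.0
```

>>> {"api": "carry_out", "payload": {
  "steps": [
    [0,0,0,0,0,0,1],
    [0,0,0,0,0,0,1],
    [0,0,0,0,0,0,1],
    [0,0,0,0,0,0,1],
    [0,0,0,0,0,0,1]
  ],
  "grip_force": 50
}}

```text
clock: 37.62
eef_pos: [0.4808, 0.3577, 0.1314]
tcp_rot: [-2.34, -2.095, -0.001]
force: [-0.5, -0.7, -0.1]
width: 0.0443
gripper_force: 0.0
```

>>> {"api": "carry_out", "payload": {
  "steps": [
    [0,0,0,0,0,0,1],
    [0,0,0,0,0,0,1],
    [0,0,0,0,0,0,1],
    [0,0,0,0,0,0,1],
    [0,0,0,0,0,0,1]
  ]
}}

```text
clock: 38.25
eef_pos: [0.4811, 0.3578, 0.1313]
tcp_rot: [-2.34, -2.095, -0.001]
force: [3.6, -0.1, -0.6]
width: 0.0134
gripper_force: 50.0
```

>>> {"api": "carry_out", "payload": {
  "steps": [
    [0,0,0.01,0,0,0,1],
    [0,0,0.04,0,0,0,1],
    [0,0,0.09,0,0,0,1],
    [0,0,0.16,0,0,0,1],
    [0,0,0.24,0,0,0,1]
  ]
}}

```text
clock: 38.88
eef_pos: [0.4808, 0.3578, 0.1928]
tcp_rot: [-2.34, -2.095, -0.001]
force: [0.0, -0.2, -6.2]
width: 0.013
gripper_force: 50.0
```

```bash
python3 - <<'E'
from h import *
s=r.read_state(); print(s["force"].round(1),s["moment"].round(2))
c=read_camera("side"); cv2.imwrite("pics/side3.png",c["img"][...,::-1])
T=inT(cloud(c)); b=T[(abs(T[...,0])<.02)&(abs(T[...,1])<.1)&(T[...,2]>.19)&(T[...,2]<.225)]; print(len(b),np.median(b,0),np.percentile(b[:,1],[1,99]))
print([o for o in rects(T,.085,.122,(-.14,.14,-.12,.12),30)])
Q=down(90-3.8)
plan((.481,.358,.382,down(90-6.3)),(.48,0,.382,Q),(.3155,-.3563,.382,Q))
E
```

```text
[ 0.  -0.2 -6.2] [-0.06 -0.14  0.04]
567 [-0.00431541  0.04539361  0.21728951] [-0.0943772   0.09612401]
[(0.0746, -0.0888, 38, 5, 7.7, 0.1088, 50, 210, 290), (0.0318, -0.0906, 34, 6, 1.3, 0.1133, 42, 222, 300), (-0.0531, 0.0002, 191, 121, -89.9, 0.113, 3556, 222, 362), (0.0842, 0.0528, 86, 58, 89.6, 0.114, 774, 153, 328), (0.0276, 0.0412, 53, 25, -89.9, 0.1128, 436, 175, 346)]
[-0.004 -0.002  0.746] [-0.001   0.0008  0.0001] rows 3 r 0.6
[-0.004 -1.432  0.   ] [ 0.     -0.      0.0139] rows 6 r 0.48
[-0.658 -1.425  0.   ] [0. 0. 0.] rows 7 r 0.476
```

View pics/side3.png

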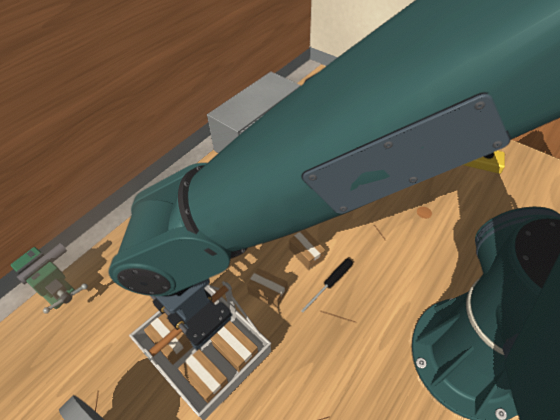

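The tote hangs level in the grip with three cartons in it, tray around (205,350). Next I'll raise it and carry it round.

>>> {"api": "carry_out", "payload": {
  "steps": [
    [-0.001,0,0.1,0,0,0,1],
    [-0.001,0,0.22,0,0,0,1],
    [-0.001,0,0.36,0,0,0,1],
    [-0.001,0,0.5,0,0,0,1],
    [-0.001,0,0.62,0,0,0,1]
  ]
}}

```text
clock: 39.55
eef_pos: [0.4805, 0.3577, 0.3483]
tcp_rot: [-2.34, -2.095, -0.002]
force: [0.4, 0.1, -7.7]
width: 0.0128
gripper_force: 50.0
```

>>> {"api": "carry_out", "payload": {
  "steps": [
    [0,-0.06,0.07,0,0,0.002,1],
    [0,-0.16,0.126,0,0,0.004,1],
    [0,-0.28,0.126,0,0,0.006,1],
    [0,-0.42,0.126,0,0,0.009,1],
    [0,-0.56,0.126,0,0,0.0139,1]
  ]
}}

```text
clock: 40.17
eef_pos: [0.4799, 0.2158, 0.3773]
tcp_rot: [-2.293, -2.146, 0.001]
force: [0.5, 1.0, -6.2]
width: 0.0129
gripper_force: 50.0
```

>>> {"api": "carry_out", "payload": {
  "steps": [
    [0,-0.14,0,0,0,0,1],
    [0,-0.28,0,0,0,0,1],
    [0,-0.42,0,0,0,0,1],
    [0,-0.56,0,0,0,0,1],
    [0,-0.7,0,0,0,0,1]
  ]
}}

```text
clock: 40.8
eef_pos: [0.4796, 0.0409, 0.3773]
tcp_rot: [-2.293, -2.145, 0.0]
force: [-0.3, -0.1, -6.8]
width: 0.013
gripper_force: 50.0
```

>>> {"api": "carry_out", "payload": {
  "steps": [
    [-0.01,-0.14,0,0,0,0,1],
    [-0.02,-0.28,0,0,0,0,1],
    [-0.04,-0.42,0,0,0,0,1],
    [-0.06,-0.54,0,0,0,0,1],
    [-0.08,-0.64,0,0,0,0,1]
  ]
}}

```text
clock: 41.42
eef_pos: [0.4593, -0.1188, 0.3773]
tcp_rot: [-2.294, -2.145, 0.0]
force: [0.2, -0.1, -7.3]
width: 0.0129
gripper_force: 50.0
```

>>> {"api": "carry_out", "payload": {
  "steps": [
    [-0.03,-0.09,0,0,0,0,1],
    [-0.1,-0.19,0,0,0,0,1],
    [-0.17,-0.3,0,0,0,0,1],
    [-0.24,-0.4,0,0,0,0,1],
    [-0.3,-0.47,0,0,0,0,1]
  ]
}}

```text
clock: 42.05
eef_pos: [0.3838, -0.2357, 0.3773]
tcp_rot: [-2.294, -2.145, 0.0]
force: [0.4, 0.7, -6.5]
width: 0.0127
gripper_force: 50.0
```

```bash
python3 - <<'E'
from h import *
s=r.read_state(); print(s["force"].round(1),s["moment"].round(2),s["qpos"].round(3))
Q=down(90-3.8)
plan((.3155,-.3563,.382,Q),(.3155,-.3563,.214,Q))
E
```

```text
[ 0.4  0.7 -6.5] [ 0.05 -0.16 -0.06] [-0.603 -0.215  2.072  0.     1.286 -0.536]
[-0.273 -0.482  0.019] [-0.0003 -0.0003  0.0002] rows 3 r 0.476
[ 0.     0.    -0.672] [0. 0. 0.] rows 3 r 0.476
```

>>> {"api": "carry_out", "payload": {
  "steps": [
    [-0.06,-0.1,0,0,0,0,1],
    [-0.13,-0.23,0,0,0,0,1],
    [-0.2,-0.36,0,0,0,0,1],
    [-0.25,-0.44,0,0,0,0,1],
    [-0.273,-0.481,0,0,0,0,1]
  ]
}}

```text
clock: 42.68
eef_pos: [0.3159, -0.3556, 0.3773]
tcp_rot: [-2.294, -2.144, -0.0]
force: [0.5, 1.9, -6.7]
width: 0.0131
gripper_force: 50.0
```

>>> {"api": "carry_out", "payload": {
  "steps": [
    [0,0,0,0,0,0,1],
    [0,0,-0.08,0,0,0,1],
    [0,0,-0.2,0,0,0,1],
    [0,0,-0.32,0,0,0,1],
    [0,0,-0.44,0,0,0,1]
  ]
}}

```text
clock: 43.3
eef_pos: [0.3177, -0.3541, 0.2668]
tcp_rot: [-2.292, -2.147, -0.001]
force: [0.2, -0.8, -7.3]
width: 0.0128
gripper_force: 50.0
```

>>> {"api": "carry_out", "payload": {
  "steps": [
    [0,0,-0.1,0,0,0,1],
    [0,0,-0.17,0,0,0,1],
    [0,0,-0.21,0,0,0,1],
    [0,0,-0.21,0,0,0,1],
    [0,0,-0.21,0,0,0,1]
  ]
}}

```text
clock: 43.92
eef_pos: [0.3177, -0.3554, 0.216]
tcp_rot: [2.294, 2.146, 0.0]
force: [0.4, -0.1, -7.1]
width: 0.013
gripper_force: 50.0
```

```bash
python3 - <<'E'
from h import *
Q=down(90-3.8)
plan((.3155,-.3563,.214,Q),(.476,-.367,.214,Q))
c=read_camera("top"); cv2.imwrite("pics/top4.png",c["img"][...,::-1])
P=cloud(c)
print([o for o in rects(P,.222,.25,(.2,.4,-.5,-.2),10)])
print([o for o in rects(P,.12,.15,(.15,.46,-.5,-.2),20)])
print([o for o in rects(P,.18,.216,(.40,.7,-.5,-.2),20)])
E
```

```text
[-0.009 -0.004 -0.008] [-0.      0.0001  0.0001] rows 1 r 0.476
[ 0.642 -0.043  0.   ] [0. 0. 0.] rows 3 r 0.601
[(0.3187, -0.3019, 88, 31, 89.9, 0.2406, 344, 428, 287), (0.3166, -0.358, 10, 4, -0.4, 0.241, 16, 455, 288)]
[(0.3175, -0.3546, 226, 192, -3.6, 0.1371, 719, 417, 279), (0.3785, -0.3177, 82, 56, -4.7, 0.1377, 894, 420, 259), (0.3665, -0.4485, 14, 7, -6.7, 0.1311, 26, 475, 262), (0.2643, -0.3104, 84, 55, -2.7, 0.1367, 943, 419, 309), (0.2789, -0.3693, 32, 3, -5.1, 0.13, 43, 444, 301)]
[(0.5361, -0.3354, 189, 11, -4.0, 0.1986, 414, 432, 187), (0.5311, -0.4119, 188, 11, -3.7, 0.1982, 402, 466, 189)]
```

View pics/top4.png

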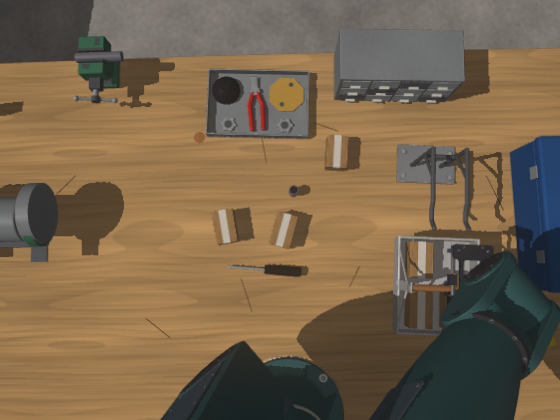

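The top view shows the tote aligned in front of the prongs, with its tray centre at (435,285). The coupling, the screwdriver and three cartons are undisturbed. Next I'll move it in over the tips.

>>> {"api": "carry_out", "payload": {
  "steps": [
    [0.03,-0.002,0,0,0,0,1],
    [0.09,-0.007,0,0,0,0,1],
    [0.17,-0.013,0,0,0,0,1],
    [0.25,-0.019,0,0,0,0,1],
    [0.33,-0.025,0,0,0,0,1]
  ]
}}

```text
clock: 44.6
eef_pos: [0.4015, -0.3613, 0.215]
tcp_rot: [-2.293, -2.146, -0.001]
force: [0.2, -0.5, -6.0]
width: 0.013
gripper_force: 50.0
```

>>> {"api": "carry_out", "payload": {
  "steps": [
    [0.08,-0.006,0,0,0,0,1],
    [0.16,-0.012,0,0,0,0,1],
    [0.23,-0.017,0,0,0,0,1],
    [0.28,-0.021,0,0,0,0,1],
    [0.303,-0.023,0,0,0,0,1]
  ]
}}

```text
clock: 45.22
eef_pos: [0.4761, -0.3671, 0.2151]
tcp_rot: [-2.293, -2.146, -0.0]
force: [0.2, -0.8, -6.7]
width: 0.0128
gripper_force: 50.0
```

>>> {"api": "carry_out", "payload": {
  "steps": [
    [0,0,0,0,0,0,1],
    [0,0,0,0,0,0,1]
  ]
}}

```text
clock: 45.48
eef_pos: [0.475, -0.367, 0.2151]
tcp_rot: [-2.293, -2.145, -0.0]
force: [-0.3, 1.2, -7.5]
width: 0.0128
gripper_force: 50.0
```

```bash
python3 - <<'E'
from h import *
Q=down(90-3.8)
plan((.476,-.3675,.179,Q))
for n in("top","side"):
    c=read_camera(n); P=cloud(c)
    if n=="side": cv2.imwrite("pics/side5.png",c["img"][...,::-1])
    for s in (-.4065,-.329):
        k=P[(abs(P[...,1]-s)<.012)&(P[...,2]>.18)&(P[...,2]<.25)&(P[...,0]>.42)&(P[...,0]<.54)]
        for x0 in np.arange(.43,.53,.008):
            j=k[(k[:,0]>=x0)&(k[:,0]<x0+.008)]
            if len(j): print(n,s,round(x0+.004,3),len(j),np.percentile(j[:,2],[10,90]).round(3))
E
```

```text
[ 0.004 -0.002 -0.144] [-0.0004 -0.0003  0.0002] rows 1 r 0.601
top -0.329 0.442 12 [0.206 0.212]
top -0.329 0.45 16 [0.2   0.212]
top -0.329 0.458 15 [0.194 0.205]
top -0.329 0.466 31 [0.19  0.238]
top -0.329 0.474 50 [0.232 0.244]
top -0.329 0.482 13 [0.237 0.242]
top -0.329 0.49 13 [0.19  0.194]
top -0.329 0.498 17 [0.191 0.199]
top -0.329 0.506 16 [0.196 0.202]
top -0.329 0.514 16 [0.198 0.202]
top -0.329 0.522 12 [0.197 0.202]
top -0.329 0.53 15 [0.198 0.202]
side -0.4065 0.442 12 [0.203 0.213]
side -0.4065 0.45 13 [0.195 0.209]
side -0.4065 0.458 11 [0.188 0.198]
side -0.4065 0.466 12 [0.188 0.232]
side -0.4065 0.474 5 [0.188 0.191]
side -0.4065 0.49 1 [0.19 0.19]
side -0.4065 0.514 1 [0.198 0.198]
side -0.4065 0.522 9 [0.195 0.203]
side -0.4065 0.53 10 [0.197 0.202]
side -0.329 0.442 2 [0.206 0.209]
side -0.329 0.45 11 [0.205 0.212]
side -0.329 0.458 16 [0.193 0.204]
side -0.329 0.466 8 [0.186 0.196]
side -0.329 0.474 40 [0.188 0.242]
side -0.329 0.482 18 [0.188 0.242]
side -0.329 0.49 10 [0.186 0.192]
side -0.329 0.506 2 [0.199 0.2  ]
side -0.329 0.514 6 [0.199 0.202]
side -0.329 0.522 11 [0.196 0.201]
side -0.329 0.53 9 [0.197 0.2  ]
```

View pics/side5.png

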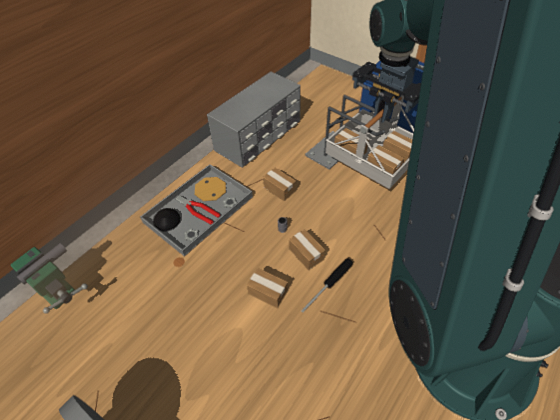

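The bar (about (385,125) in the side view) sits over both dips, inside the tips. I'll lower it slowly.

>>> {"api": "carry_out", "payload": {
  "steps": [
    [0.006,-0.002,-0.03,0,0,0,1],
    [0.006,-0.002,-0.06,0,0,0,1],
    [0.006,-0.002,-0.09,0,0,0,1],
    [0.006,-0.002,-0.115,0,0,0,1],
    [0.006,-0.002,-0.125,0,0,0,1]
  ]
}}

```text
clock: 46.2
eef_pos: [0.4768, -0.3674, 0.1833]
tcp_rot: [-2.293, -2.145, -0.0]
force: [-0.1, -0.6, -6.9]
width: 0.0133
gripper_force: 50.0
```

>>> {"api": "carry_out", "payload": {
  "steps": [
    [0,0,-0.006,0,0,0,1],
    [0,0,-0.012,0,0,0,1],
    [0,0,-0.016,0,0,0,1],
    [0,0,-0.016,0,0,0,1]
  ]
}}

```text
clock: 46.7
eef_pos: [0.4771, -0.3675, 0.18]
tcp_rot: [-2.293, -2.146, -0.001]
force: [-0.1, 0.1, -6.9]
width: 0.0127
gripper_force: 50.0
```

>>> {"api": "carry_out", "payload": {
  "steps": [
    [0,0,-0.004,0,0,0,1],
    [0,0,-0.004,0,0,0,1]
  ]
}}

```text
clock: 46.95
eef_pos: [0.4771, -0.3676, 0.1791]
tcp_rot: [-2.294, -2.146, -0.001]
force: [-0.6, -0.6, -5.0]
width: 0.013
gripper_force: 50.0
```

>>> {"api": "carry_out", "payload": {
  "steps": [
    [0,0,-0.004,0,0,0,1],
    [0,0,-0.004,0,0,0,1]
  ]
}}

```text
clock: 47.2
eef_pos: [0.4772, -0.3677, 0.1788]
tcp_rot: [-2.294, -2.146, -0.001]
force: [-3.4, 3.3, 6.1]
width: 0.0131
gripper_force: 50.0
```

>>> {"api": "carry_out", "payload": {
  "steps": [
    [0,0,-0.003,0,0,0,1],
    [0,0,-0.003,0,0,0,1]
  ]
}}

```text
clock: 47.45
eef_pos: [0.4773, -0.3677, 0.1786]
tcp_rot: [-2.294, -2.146, -0.001]
force: [-7.4, 4.8, 13.3]
width: 0.0131
gripper_force: 50.0
```

>>> {"api": "carry_out", "payload": {
  "steps": [
    [0,0,0.004,0,0,0,1],
    [0,0,0.004,0,0,0,1],
    [0,0,0.004,0,0,0,1]
  ],
  "grip_force": 10
}}

```text
clock: 47.82
eef_pos: [0.4775, -0.3678, 0.1786]
tcp_rot: [-2.294, -2.146, -0.001]
force: [2.0, 2.5, 3.8]
width: 0.0135
gripper_force: 10.0
```

>>> {"api": "carry_out", "payload": {
  "steps": [
    [0,0,0,0,0,0,0.5],
    [0,0,0,0,0,0,0],
    [0,0,0,0,0,0,-0.4],
    [0,0,0,0,0,0,-0.4],
    [0,0,0,0,0,0,-0.4]
  ]
}}

```text
clock: 48.45
eef_pos: [0.477, -0.3675, 0.1781]
tcp_rot: [-2.293, -2.145, -0.001]
force: [0.1, 0.8, -1.1]
width: 0.0596
gripper_force: 0.0
```

>>> {"api": "carry_out", "payload": {
  "steps": [
    [0,0,0.05,0,0,0,-0.4],
    [0,0,0.15,0,0,0,-0.4],
    [0,0,0.3,0,0,0,-0.4],
    [0,0,0.5,0,0,0,-0.4],
    [0,0,0.7,0,0,0,-0.4]
  ]
}}

```text
clock: 49.08
eef_pos: [0.4768, -0.3674, 0.3557]
tcp_rot: [-2.294, -2.146, -0.001]
force: [-0.1, 0.3, -0.3]
width: 0.0641
gripper_force: 0.0
```

>>> {"api": "carry_out", "payload": {
  "steps": [
    [-0.3,0.6,0.2,0,0,0,-0.4],
    [-0.3,0.6,0.2,0,0,0,-0.4],
    [-0.3,0.6,0.2,0,0,0,-0.4],
    [-0.3,0.6,0.2,0,0,0,-0.4],
    [-0.3,0.6,0.2,0,0,0,-0.4]
  ]
}}

```text
clock: 49.7
eef_pos: [0.4022, -0.2178, 0.4038]
tcp_rot: [2.294, 2.146, 0.001]
force: [0.9, -0.0, -0.1]
width: 0.0637
gripper_force: 0.0
```

```bash
python3 - <<'E'
from h import *
for n in("top","side"):
    c=read_camera(n); P=cloud(c); cv2.imwrite(f"pics/{n}6.png",c["img"][...,::-1])
    print(n,"bar",[o for o in rects(P,.193,.216,(.465,.492,-.5,-.22),10)],"tray",[o for o in rects(P,.085,.115,(.3,.65,-.55,-.2),60)])
    print("cartons",[o[:5] for o in rects(P,.040,.056,(.3,.72,-.2,.22))],"coupl",[o[:4] for o in rects(P,.03,.046,(.54,.6,-.06,.03),15)],"scr",[o[:5] for o in rects(P,.007,.04,(.3,.40,-.1,.16),20)])
E
```

```text
top bar [(0.4749, -0.4581, 10, 5, 29.2, 0.2067, 16, 490, 213)] tray [(0.5073, -0.2789, 223, 77, -25.1, 0.1026, 359, 401, 198), (0.5898, -0.4082, 67, 7, 86.5, 0.1072, 89, 449, 171), (0.5483, -0.4619, 80, 12, 2.4, 0.1042, 146, 471, 186), (0.5703, -0.332, 56, 32, 87.2, 0.1066, 326, 417, 179)]
cartons [(0.6593, -0.1428, 85, 54, -2.6), (0.4733, 0.1478, 85, 54, 8.8), (0.4609, -0.0014, 85, 54, -16.3)] coupl [(0.5613, -0.0294, 24, 23)] scr [(0.3612, 0.0501, 188, 25, 85.9)]
side bar [(0.481, -0.3642, 193, 24, 87.2, 0.2043, 291, 377, 123)] tray [(0.5638, -0.4609, 59, 23, 16.1, 0.1023, 102, 364, 120), (0.4857, -0.3667, 227, 195, -4.3, 0.0964, 2016, 372, 153)]
cartons [(0.6608, -0.1426, 88, 57, -4.5), (0.4624, 0.0003, 86, 55, -16.6), (0.474, 0.1498, 85, 56, 8.1)] coupl [(0.5637, -0.0281, 25, 22)] scr [(0.3617, 0.051, 188, 26, 85.5)]
```

View pics/top6.png

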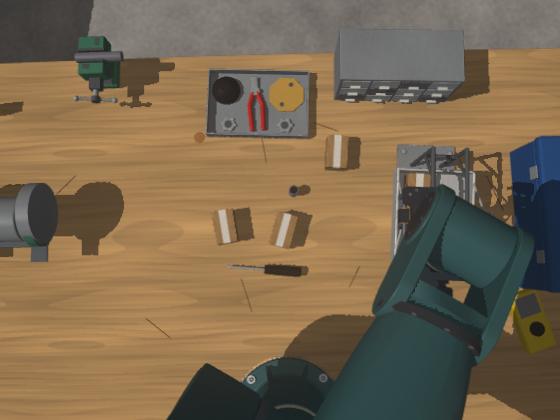

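The top view shows the tote hanging from the hook and the bystanders and three full cartons in place. The side camera puts the bar at z≈0.198, in the dips. I'll move clear, let it settle and take a last look.

>>> {"api": "carry_out", "payload": {
  "steps": [
    [0,0.6,0,0,0,0,-0.4],
    [0.2,0.9,0,0,0,0,-0.4],
    [0.2,0.9,0,0,0,0,-0.4],
    [0.2,0.9,0,0,0,0,-0.4],
    [0.2,0.9,0,0,0,0,-0.4]
  ]
}}

```text
clock: 50.42
eef_pos: [0.4529, 0.0092, 0.4025]
tcp_rot: [-2.289, -2.148, 0.001]
force: [-0.3, -0.5, -1.4]
width: 0.0642
gripper_force: 0.0
```

>>> {"api": "carry_out", "payload": {
  "steps": [
    [0,0,0,0,0,0,-0.4],
    [0,0,0,0,0,0,-0.4],
    [0,0,0,0,0,0,-0.4],
    [0,0,0,0,0,0,-0.4],
    [0,0,0,0,0,0,-0.4]
  ]
}}

```text
clock: 51.05
eef_pos: [0.452, 0.0072, 0.4033]
tcp_rot: [-2.294, -2.145, -0.001]
force: [1.4, 0.0, 0.5]
width: 0.0639
gripper_force: 0.0
```

```bash
python3 - <<'E'
from h import *
P=None
for n in("side","top"):
    c=read_camera(n); P=cloud(c); cv2.imwrite(f"pics/{n}7.png",c["img"][...,::-1])
    print(n,"bar",[o for o in rects(P,.193,.216,(.465,.492,-.5,-.22),10)],"tray",[o for o in rects(P,.08,.12,(.3,.65,-.55,-.2),60)])
    print("cartons",[o[:5] for o in rects(P,.040,.056,(.3,.72,-.2,.22))],"scr",[o[:5] for o in rects(P,.007,.04,(.3,.42,-.1,.16),20)])
a=cv2.imread("pics/top7.png")[110:280,360:520]; b=cv2.imread("pics/side7.png")[80:200,300:430]
cv2.imwrite("pics/crop7.png",np.hstack([cv2.resize(a,(376,400)),cv2.resize(b,(420,400))]))
E
```

```text
side bar [(0.479, -0.3636, 195, 21, 87.3, 0.2042, 287, 378, 123)] tray [(0.4743, -0.3649, 206, 193, -4.2, 0.0956, 2036, 378, 157)]
cartons [(0.6604, -0.1417, 87, 56, -4.1), (0.4614, -0.0007, 87, 56, -16.3), (0.4742, 0.1497, 85, 56, 8.6)] scr [(0.4174, -0.0042, 20, 4, 77.2), (0.3617, 0.0509, 188, 26, 85.4)]
top bar [(0.4804, -0.3659, 193, 27, 87.2, 0.204, 580, 447, 214)] tray [(0.4831, -0.3659, 225, 191, -3.3, 0.0956, 825, 424, 224), (0.5891, -0.4094, 73, 7, 86.6, 0.1057, 104, 448, 171), (0.5388, -0.4613, 100, 11, 0.2, 0.1023, 195, 471, 190), (0.5433, -0.3301, 84, 56, -4.2, 0.1039, 865, 417, 191), (0.4296, -0.3223, 83, 56, -3.0, 0.0964, 830, 416, 238), (0.4235, -0.4064, 82, 57, -4.2, 0.0962, 835, 450, 239)]
cartons [(0.6598, -0.1435, 86, 54, -4.1), (0.4713, 0.1648, 85, 25, 4.0)] scr []
```

View pics/crop7.png

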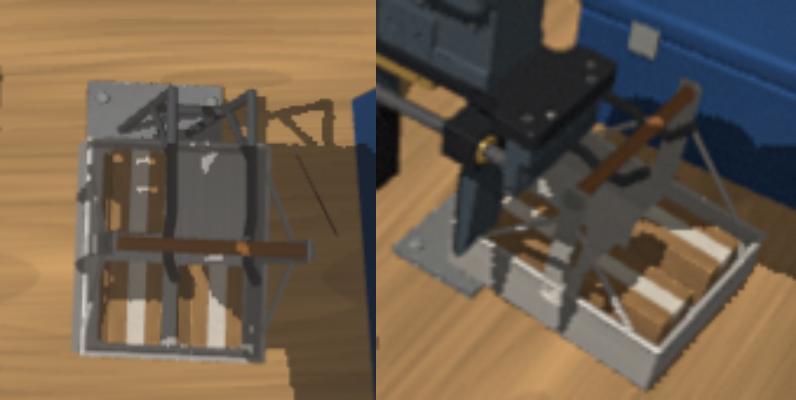

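The crops show the bar lying in both dips and all three cartons in the tray, which hangs steady. The gripper is well clear, so I'm handing in.

```bash
python3 -c "
from rig import r
print(r.finish_job())"
```

```text
the job is handed in; nothing more can be done
None
```

I handed the job in after 51 s: the three nearly empty cartons are in the tote, which hangs by its bar in both hook prongs, and the three full cartons stay on the bench. The coupling is where it was, and the screwdriver is within about 3 mm of where it lay. One carton, weighed as full, briefly read nearly its whole weight as I felt it; I believe its far edge stayed on the bench, but no picture confirms that.

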